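Probe the pockets of three mounting blocks and fit the bridge bars the right way round

ROBOT

A 6-joint arm with a two-finger parallel gripper is mounted at the origin on the work surface. World frame = base frame: x ahead of the robot, y to its left, z up, the work surface at z = 0. Lengths are in m, angles in degrees, forces in N, time in s.
With the tool pointing down it reaches from about 0.35 to 0.875 m from the base axis. Payload 4.2 kg.
Tool frame: the origin (TCP) lies on the centre line of the jaws, within the pads' length; the fingertips stand 25 mm ahead of it and the grasp point (between the pads) lies 6 mm ahead of it; z points along the fingers, y is the line along which they close (so a half turn about z gives the same grasp; the last joint's range is limited). The gripper opens to 87 mm and grips with 3 to 60 N. Pads are 19 mm wide; open, the fingers measure 117 mm over their backs; the gripper's body (75 mm by 190 mm) begins 51 mm behind the grasp point.
Start: joints at [-50.73, 22.042, 0.453, 0, -68.411, -14.817], TCP at [0.259, -0.569, 0.248] pointing down, gripper open.
Joint ranges: [-179.83, 179.83], [-69.29, 118.12], [-61.27, 80.66], [-181.25, 117.63], [-171.15, -9.14], [-177.46, 177.46]. Speed limits (degrees/s): [159.86, 159.86, 180, 180, 180, 180].

INTERFACE

Orientations are given as a 3x3 rotation matrix whose columns are the frame's x, y, z axes.
In Python, from station import r gives the robot as it stands.
- The arm moves only by the tool move_arm, never from a script. Its argument "series" is a list of rows, each an object with "grip": the opening, from 0 (shut) to 1 (fully open); "xyz": the shift along the tool's x, y, z in mm, a list of three; "angular": the turn, a rotation vector about the tool's x, y, z in rad, a list of three. A call has 1 to 10 rows; each row is the pose to reach, as a shift and turn from the pose commanded when the call began, along the tool's axes at that moment; what a row does not reach only later rows make up. A row lasts 1/10 s, in which the tool goes at most 50 mm and 8.59 degrees, less where a joint would pass 70% of its speed; a pose out of reach is approached as far as the arm can. A call with a gripper value outside its range is refused whole. The fingers move at their own pace and stop on an object; the grip force is fixed at half the most. Time passes only in rows, so rows that repeat a pose let the fingers close. It gives the time, the measured TCP pose, the force, the opening and the grip force at its end, in the units of the state.
- r.sense(): the state, without advancing time (a new reading comes with each control period).
- r.capture(name): name is "scene" or "top" or "wrist"; returns a dict with "img" (400x640x3 uint8, red, green, blue), "camera_matrix" (3x3 intrinsics, pixels), "rvec" (rotation vector, rad) and "tvec" (3), from world to camera coordinates, as OpenCV has them; the wrist camera has in their place "hand_eye" (4x4, takes a point from camera to tool coordinates, whose origin is the TCP and whose axes are the flange's). Camera axes: x right, y down, z forward; pixel columns grow to the right and rows downward; lengths in m; the calibration is good to about 2 mm. A picture is of the moment at which its call begins: read the wrist's pose just before it. There is no depth.
- r.finish_job(): hands the job in; it is judged then, once.
The state is a dict: "time_s": time; "joints": joint angles; "joint_velocities": joint speeds; "effort": joint torques, N m; "tcp_pos": TCP position; "ee_rot": TCP orientation; "wrist_force": force on the tool from outside, world axes, zero at the start; "moment": the same for the moment, N m; "gripper_width": opening from 0.0 (shut) to 1.0 (fully open); "gripper_force": force on a finger pad.
Only numpy, scipy, OpenCV 4.12 (cv2) and the standard library are available. Lean on these libraries where they do the work, as an engineer would, in place of code of your own. Each camera call takes 0.05 s, during which the arm holds its last target. There are 200 camera calls.

TASK

Take the depth rod from its holder and probe the pockets of all three blocks, whether or not their bars are there, blue block first, then yellow, then green: in each, lower the rod until it bottoms, and go on until you have found and bottomed in the block's deep pocket; then hang the rod back in its holder. After that fit each bridge bar that is there to the block of its own colour, turned end for end where needed so that its long leg goes into the deep pocket and the bar lies flat on the block. Do not strike the upright posts, and leave the tape roll and the bottle where they are.

Things in the scene. Friction and masses are not known exactly. Their poses are not given: they have to be found in the camera images.
- block_blue: fixed aluminium block with blue patch and side bands, 52 x 150 (its y) x 80 mm high; origin at centre of underside. Two square blind pockets 18 x 18 mm open at the top at y = +55 and -55 mm: one 67 mm deep, the other 41 mm; which is which changes between blocks and starts and is found only by probing
- pocket_blue_a (a point): centre of the mouth of the blue block's pocket at its y = +55 mm, level with the block's top
- pocket_blue_b (a point): centre of the mouth of the blue block's pocket at its y = -55 mm, level with the block's top
- block_yellow: fixed aluminium block with yellow patch and side bands, 52 x 150 (its y) x 80 mm high; origin at centre of underside. Two square blind pockets 18 x 18 mm open at the top at y = +55 and -55 mm: one 67 mm deep, the other 41 mm; which is which changes between blocks and starts and is found only by probing
- pocket_yellow_a (a point): centre of the mouth of the yellow block's pocket at its y = +55 mm, level with the block's top
- pocket_yellow_b (a point): centre of the mouth of the yellow block's pocket at its y = -55 mm, level with the block's top
- block_green: fixed aluminium block with green patch and side bands, 52 x 150 (its y) x 80 mm high; origin at centre of underside. Two square blind pockets 18 x 18 mm open at the top at y = +55 and -55 mm: one 67 mm deep, the other 41 mm; which is which changes between blocks and starts and is found only by probing
- pocket_green_a (a point): centre of the mouth of the green block's pocket at its y = +55 mm, level with the block's top
- pocket_green_b (a point): centre of the mouth of the green block's pocket at its y = -55 mm, level with the block's top
- bar_blue: loose bridge bar, 0.25 kg, may be absent: steel bar 24 x 180 (its y) x 16 mm, z = 62 to 78 mm; blue grip 24 x 24 mm on its middle, z = 78 to 118 mm. Origin under the middle, level with the long leg's end, z up. Legs of 12 mm diameter point down: long (62 mm) at y = +55 mm, on the red-striped end, short (37 mm) at y = -55 mm. Wrong way round, one end stands 20 mm proud on its block
- bar_yellow: loose bridge bar, 0.25 kg, may be absent: steel bar 24 x 180 (its y) x 16 mm, z = 62 to 78 mm; yellow grip 24 x 24 mm on its middle, z = 78 to 118 mm. Origin under the middle, level with the long leg's end, z up. Legs of 12 mm diameter point down: long (62 mm) at y = +55 mm, on the red-striped end, short (37 mm) at y = -55 mm. Wrong way round, one end stands 20 mm proud on its block
- bar_green: loose bridge bar, 0.25 kg, may be absent: steel bar 24 x 180 (its y) x 16 mm, z = 62 to 78 mm; green grip 24 x 24 mm on its middle, z = 78 to 118 mm. Origin under the middle, level with the long leg's end, z up. Legs of 12 mm diameter point down: long (62 mm) at y = +55 mm, on the red-striped end, short (37 mm) at y = -55 mm. Wrong way round, one end stands 20 mm proud on its block
- rack: fixed wooden rack, 336 (its x) x 190 x 80 mm high, origin at the centre of its underside: a middle beam 66 mm wide and two side rails 16 mm wide, with 46 mm wide troughs between. The bars lie across beam and rails with one leg hanging in each trough, in three places between low dividers (14 mm high, 6 mm thick) at x = -165, -55, 55 and 165 mm
- depth_rod: loose depth rod, 0.12 kg: a steel rod of 8 mm diameter pointing down, origin at the centre of its flat tip, z up along the rod. A collar of 30 mm diameter lies at z = 78 to 84 mm and an orange square grip, 24 x 24 mm, at z = 84 to 134 mm. At the start it hangs tip down in its holder, the collar resting on the holder's top
- rod_grip (a point): point on the depth rod's axis to grip at, 112 mm above the tip
- rod_holder: fixed black holder, a square tube 38 x 38 mm, 90 mm high on a 60 mm foot, with a 16 x 16 mm hole down its axis; origin at the centre of its underside. With the rod home, the tip is 12 mm above the origin
- post_mid: fixed upright indicator post, 120 mm high, 22 mm red top, 48 mm round foot; origin at the centre of its underside; must not be struck
- post_side: fixed upright indicator post, 120 mm high, 22 mm red top, 48 mm round foot; origin at the centre of its underside; must not be struck
- tape_roll: loose blue tape roll lying flat, 52 mm diameter, 20 mm high; bystander; origin at the centre of its underside
- cleaner: loose white bottle, 52 mm diameter, 130 mm high; bystander; origin at the centre of its underside
Not all that is in view belongs to the job. What is shaped like the bar_green but pink is not meant. What is shaped like the block_blue but purple is not meant.

How it is judged (in metres and radians):
On the way, in this order (a step that is already met when the one before it is completed fails the run):
1. the rod has been bottomed in the blue block's deep pocket (((z of depth_rod in the frame of pocket_blue_a below -0.063 m and horizontal distance between depth_rod and pocket_blue_a below 0.009 m and angle between depth_rod's own z axis and vertical below 0.15 rad) or (z of depth_rod in the frame of pocket_blue_b below -0.063 m and horizontal distance between depth_rod and pocket_blue_b below 0.009 m and angle between depth_rod's own z axis and vertical below 0.15 rad))), for 0.1 s.
2. the rod has been bottomed in the yellow block's deep pocket (((z of depth_rod in the frame of pocket_yellow_a below -0.063 m and horizontal distance between depth_rod and pocket_yellow_a below 0.009 m and angle between depth_rod's own z axis and vertical below 0.15 rad) or (z of depth_rod in the frame of pocket_yellow_b below -0.063 m and horizontal distance between depth_rod and pocket_yellow_b below 0.009 m and angle between depth_rod's own z axis and vertical below 0.15 rad))), for 0.1 s.
3. the rod has been bottomed in the green block's deep pocket (((z of depth_rod in the frame of pocket_green_a below -0.063 m and horizontal distance between depth_rod and pocket_green_a below 0.009 m and angle between depth_rod's own z axis and vertical below 0.15 rad) or (z of depth_rod in the frame of pocket_green_b below -0.063 m and horizontal distance between depth_rod and pocket_green_b below 0.009 m and angle between depth_rod's own z axis and vertical below 0.15 rad))), for 0.1 s.
4. the depth rod hangs home in its holder, let go (horizontal distance between depth_rod and rod_holder below 0.008 m and z of depth_rod in the frame of rod_holder below 0.016 m and angle between depth_rod's own z axis and vertical below 0.08 rad and contact force between the fingers and depth_rod below 0.1 N), for 0.2 s.
At the end, for the whole second after the job is handed in: Every bar present lies on the block of its colour: centred within 7 mm, in line within 0.12 rad, level within 0.035 rad, underside at most 3.5 mm above the block, at rest; the rod hangs in its holder within 8 mm of the axis, down within 4 mm, upright within 0.08 rad (horizontal distance between bar_blue and block_blue below 0.007 m and z of bar_blue in the frame of block_blue between 0.014 and 0.0215 m and angle between each of bar_blue, bar_yellow, bar_green's own z axis and vertical below 0.035 rad and angle between the y axis of bar_blue and the y axis of block_blue, either way round below 0.12 rad and linear speed of each of bar_blue, bar_yellow, bar_green below 0.02 m/s and horizontal distance between bar_yellow and block_yellow below 0.007 m and z of bar_yellow in the frame of block_yellow between 0.014 and 0.0215 m and angle between the y axis of bar_yellow and the y axis of block_yellow, either way round below 0.12 rad and horizontal distance between bar_green and block_green below 0.007 m and z of bar_green in the frame of block_green between 0.014 and 0.0215 m and angle between the y axis of bar_green and the y axis of block_green, either way round below 0.12 rad and horizontal distance between depth_rod and rod_holder below 0.008 m and z of depth_rod in the frame of rod_holder below 0.016 m and angle between depth_rod's own z axis and vertical below 0.08 rad); the robot touches nothing.
It fails at once if an upright post is struck (more than 3 N) (contact force between any of post_mid, post_side and anything else above 3 N).
It fails at once if the tape roll or the bottle is moved more than 30 mm (distance of any of tape_roll, cleaner from where it was at the start of the episode above 0.03 m).
It fails at once if a bar is put on a block before the rod is back in its holder (((horizontal distance between bar_blue and block_blue below 0.03 m and height (world z) of bar_blue below 0.058 m) or (horizontal distance between bar_blue and block_yellow below 0.03 m and height (world z) of bar_blue below 0.058 m) or (horizontal distance between bar_blue and block_green below 0.03 m and height (world z) of bar_blue below 0.058 m) or (horizontal distance between bar_yellow and block_blue below 0.03 m and height (world z) of bar_yellow below 0.058 m) or (horizontal distance between bar_yellow and block_yellow below 0.03 m and height (world z) of bar_yellow below 0.058 m) or (horizontal distance between bar_yellow and block_green below 0.03 m and height (world z) of bar_yellow below 0.058 m) or (horizontal distance between bar_green and block_blue below 0.03 m and height (world z) of bar_green below 0.058 m) or (horizontal distance between bar_green and block_yellow below 0.03 m and height (world z) of bar_green below 0.058 m) or (horizontal distance between bar_green and block_green below 0.03 m and height (world z) of bar_green below 0.058 m)) and not (horizontal distance between depth_rod and rod_holder below 0.008 m and z of depth_rod in the frame of rod_holder below 0.016 m and angle between depth_rod's own z axis and vertical below 0.08 rad)).
Of bar_blue, bar_yellow, bar_green only 2 to 3 are there at a start; the rules pass over those that are not, and their reading is None.
At some moment in a run one of bar_blue, bar_yellow, bar_green may be knocked a few centimetres aside while the robot is not near it.
It also fails if it takes over 210 s, if anything falls off the work surface, if the arm or the gripper's body presses on something with over 40 N, if the wrist force passes 120 N, or if a joint passes its speed limit or range.

## Working session

There is one attempt and no reset: what is moved stays moved. The work goes in short steps, Python scripts to look and compute and a tool call to move; the robot and the scene stay as the last step left them, time stands still between calls to the robot, and variables do not carry over. Pictures are saved under pics/ and viewed, at most 14 in all, crops included, and the job is handed in when it is done.

Besides the shell and the picture viewer there is one more tool, called after ">>>" by a JSON object that holds its "method" and its "body", one argument or row to a line. move_arm: Moves the arm, as the interface text tells. Its arguments: {"type":"object","properties":{"series":{"type":"array"}},"required":["series"]}

```bash
ls; mkdir -p pics; python3 - <<'E'
from station import r
import cv2
s=r.sense();print(s)
for n in("scene","top"):
    c=r.capture(n);cv2.imwrite(f"pics/{n}0.png",c["img"][:,:,::-1]);print(n,c["camera_matrix"],c["rvec"],c["tvec"])
E
```

```text
pics
{'time_s': 0.0, 'joints': array([-5.07319644e+01,  2.20907095e+01,  3.79940846e-01, -2.82391250e-02,
       -6.84112512e+01, -1.48170044e+01]), 'joint_velocities': array([-0.09318229, -0.03853552,  0.00195293,  0.09304503,  0.03140219,
        0.02740305]), 'effort': array([-2.93784533e-04, -3.90661597e+01,  1.87407696e+01,  4.21976253e+00,
        1.09613483e-02, -1.86966099e-04]), 'tcp_pos': array([ 0.25849162, -0.56843991,  0.24646314]), 'ee_rot': array([[-9.10390561e-01, -4.13748764e-01, -9.93125177e-04],
       [-4.13749943e-01,  9.10388502e-01,  1.93879985e-03],
       [ 1.01953700e-04,  2.17597057e-03, -9.99997627e-01]]), 'wrist_force': array([ 0.05276987, -0.05655126, -0.75592337]), 'moment': array([-0.00146535, -0.05380079,  0.0042155 ]), 'gripper_force': 0.0, 'gripper_width': 0.9979261995421369}
scene [[367.62305926   0.         316.26476677]
 [  0.         367.62305926 197.76613805]
 [  0.           0.           1.        ]] [ 0.91653664  2.29387219 -1.27060984] [ 0.32931526 -0.05508174  1.31839601]
top [[513.77351426   0.         326.73631758]
 [  0.         513.77351426 200.97282101]
 [  0.           0.           1.        ]] [ 2.00681117 -2.19827363  0.25612209] [1.41543654e-03 4.45002263e-01 1.54032695e+00]
```

View pics/scene0.png

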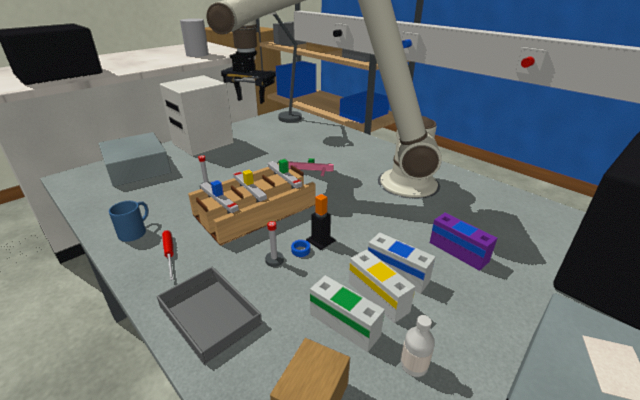

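View pics/top0.png

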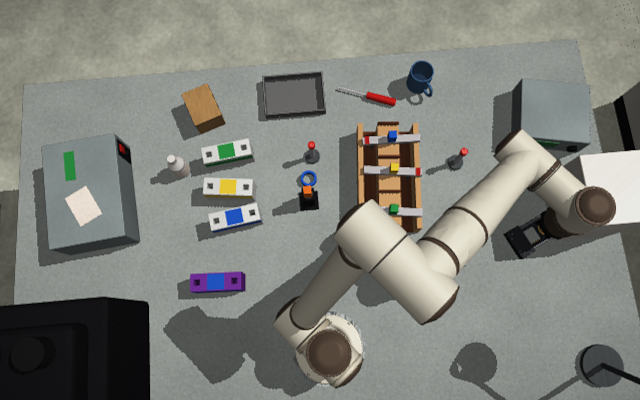

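The top view shows the blocks at green (227,151), yellow (228,187) and blue (234,217). The rod is at (307,190), and all three bars sit in the rack at about x≈393, with the posts at (311,150) and (462,155). The bottle is at (175,165) and the tape at (308,178). The pink bar and purple block are decoys.

```bash
cat > h.py <<'E'
import numpy as np, cv2
from station import r
def cam(name):
    s=r.sense(); c=r.capture(name)
    if name=="wrist":
        T=np.eye(4);T[:3,:3]=s["ee_rot"];T[:3,3]=s["tcp_pos"];T=T@c["hand_eye"]
        c["R"]=T[:3,:3];c["o"]=T[:3,3]
    else:
        R=cv2.Rodrigues(c["rvec"])[0];c["R"]=R.T;c["o"]=-R.T@np.ravel(c["tvec"])
    return c
def ray(c,uv):
    d=c["R"]@np.linalg.solve(c["camera_matrix"],[uv[0],uv[1],1.]);return c["o"],d/np.linalg.norm(d)
def onz(c,uv,z):
    o,d=ray(c,uv);return o+d*(z-o[2])/d[2]
def tri(c1,u1,c2,u2):
    A=np.zeros((3,3));b=np.zeros(3);L=[]
    for c,u in((c1,u1),(c2,u2)):
        o,d=ray(c,u);P=np.eye(3)-np.outer(d,d);A+=P;b+=P@o;L.append((P,o))
    p=np.linalg.solve(A,b);return p,max(np.linalg.norm(P@(p-o)) for P,o in L)
HUE=dict(blue=(105,125),yellow=(22,34),green=(50,80),orange=(9,17),red=(-6,5))
def comps(c,col,amin=12,smin=130,vmin=50):
    h=cv2.cvtColor(c["img"],cv2.COLOR_RGB2HSV).astype(int);a,b=HUE[col]
    H=h[...,0].copy()
    if a<0:H[H>150]-=180
    m=((H>=a)&(H<=b)&(h[...,1]>smin)&(h[...,2]>vmin)).astype(np.uint8)
    n,l,st,ce=cv2.connectedComponentsWithStats(m)
    return [(ce[i].round(1),st[i]) for i in range(1,n) if st[i][4]>=amin],l
E
python3 - <<'E'
from h import *
np.set_printoptions(precision=4,suppress=True)
C={n:cam(n) for n in("top","scene")}
for n in C:
    for col in("blue","yellow","green","orange","red"):
        for ce,st in comps(C[n],col)[0]:
            if st[4]<3000: print(n,col,ce,st[:4],st[4],onz(C[n],ce,.08)[:2].round(3),onz(C[n],ce,.118)[:2].round(3))
E
```

```text
top blue [420.6  77.2] [410  61  22  34] 182 [ 0.817 -0.377] [ 0.799 -0.368]
top blue [424.8  90.8] [423  89   5   6] 12 [ 0.769 -0.384] [ 0.752 -0.375]
top blue [392.  136.1] [388 131   9  11] 84 [ 0.626 -0.261] [ 0.613 -0.255]
top blue [308.2 177.7] [301 171  16  15] 111 [0.515 0.012] [0.504 0.011]
top blue [233.8 216.2] [225 208  18  17] 226 [0.415 0.245] [0.407 0.239]
top blue [236.4 226.1] [213 221  48  11] 61 [0.384 0.239] [0.376 0.233]
top blue [215.  281.1] [207 273  17  17] 270 [0.226 0.31 ] [0.222 0.302]
top yellow [393.9 167.8] [390 163   9  11] 88 [ 0.523 -0.255] [ 0.512 -0.248]
top yellow [227.6 186.3] [220 180  16  14] 215 [0.51 0.26] [0.499 0.253]
top yellow [227.9 196.3] [205 195  48   3] 66 [0.479 0.26 ] [0.469 0.254]
top green [225.9 150.4] [218 143  17  16] 194 [0.626 0.259] [0.612 0.253]
top green [ 69.2 165.6] [ 64 151  12  30] 270 [0.621 0.744] [0.607 0.725]
top green [393.6 208.2] [390 205   8   9] 59 [ 0.396 -0.238] [ 0.388 -0.232]
top orange [202.8 108.4] [182  84  43  49] 1192 [0.773 0.326] [0.756 0.318]
top orange [380.3 127.5] [362 122  37  14] 110 [ 0.658
[... 5885 characters left out ...]
786 0.4  ]
scene orange [312.8 387.5] [308 386   9   5] 13 [0.8   0.354] [0.815 0.37 ]
scene orange [312.5 393.8] [310 392   6   5] 12 [0.807 0.361] [0.822 0.377]
scene orange [334.5 397.1] [332 395   6   5] 12 [0.786 0.389] [0.802 0.403]
scene red [527.2  61.6] [521  56  13  12] 107 [-1.993 -0.355] [-1.792 -0.292]
scene red [201.3 158.5] [198 156   7   6] 32 [ 0.513 -0.527] [ 0.548 -0.452]
scene red [237.2 173.2] [234 172   7   3] 12 [ 0.483 -0.347] [ 0.519 -0.284]
scene red [231.6 204.6] [228 203   8   4] 18 [ 0.599 -0.198] [ 0.628 -0.144]
scene red [271.3 225.9] [267 221   9  10] 62 [ 0.58  -0.039] [0.61  0.004]
scene red [167.2 242.8] [162 230  12  27] 223 [ 0.808 -0.159] [ 0.823 -0.108]
```

The two views agree on the block patches at z = 80 mm, within 4 mm: blue ≈ (.414,.247), yellow ≈ (.509,.262), green ≈ (.625,.261). The rod is at about (.465,.018). I'll move there for a wrist view.

>>> {"method": "move_arm", "body": {
  "series": [
    {"grip": 1,"xyz": [0,0,-50],"angular": [0,0,0]},
    {"grip": 1,"xyz": [0,0,-100],"angular": [0,0,0]},
    {"grip": 1,"xyz": [-30,35,-120],"angular": [0,0,0]},
    {"grip": 1,"xyz": [-60,70,-140],"angular": [0,0,0]},
    {"grip": 1,"xyz": [-90,105,-160],"angular": [0,0,0]},
    {"grip": 1,"xyz": [-120,140,-170],"angular": [0,0,0]},
    {"grip": 1,"xyz": [-150,175,-170],"angular": [0,0,0]},
    {"grip": 1,"xyz": [-180,210,-170],"angular": [0,0,0]},
    {"grip": 1,"xyz": [-210,245,-170],"angular": [0,0,0]},
    {"grip": 1,"xyz": [-240,280,-170],"angular": [0,0,0]}
  ]
}}

```text
time_s: 1.2
tcp_pos: [0.3611, -0.2129, 0.4176]
ee_rot: [[-0.91, -0.414, 0.001], [-0.414, 0.91, 0.0], [-0.001, -0.0, -1.0]]
wrist_force: [1.4, 0.4, 0.3]
gripper_width: 0.997
gripper_force: 0.0
```

>>> {"method": "move_arm", "body": {
  "series": [
    {"grip": 1,"xyz": [-35,42,0],"angular": [0,0,0.1]},
    {"grip": 1,"xyz": [-70,84,0],"angular": [0,0,0.2]},
    {"grip": 1,"xyz": [-105,126,0],"angular": [0,0,0.3]},
    {"grip": 1,"xyz": [-140,168,0],"angular": [0,0,0.4]},
    {"grip": 1,"xyz": [-175,210,0],"angular": [0,0,0.425]},
    {"grip": 1,"xyz": [-210,250,0],"angular": [0,0,0.425]},
    {"grip": 1,"xyz": [-210,250,0],"angular": [0,0,0.425]},
    {"grip": 1,"xyz": [-210,250,0],"angular": [0,0,0.425]}
  ]
}}

```text
time_s: 2.0
tcp_pos: [0.4496, 0.1032, 0.4162]
ee_rot: [[-1.0, -0.006, -0.002], [-0.006, 1.0, -0.0], [0.002, -0.0, -1.0]]
wrist_force: [-0.5, -0.3, -0.7]
gripper_width: 1.001
gripper_force: 0.0
```

```bash
python3 - <<'E'
from h import *
np.set_printoptions(precision=4,suppress=True)
c=cam("wrist");cv2.imwrite("pics/w1.png",c["img"][:,:,::-1]);print(c["camera_matrix"],c["hand_eye"],r.sense()["tcp_pos"],r.sense()["ee_rot"],r.sense()["joints"])
c=cam("top");cv2.imwrite("pics/t1.png",c["img"][:,:,::-1])
E
```

```text
[[344.0455   0.     321.4886]
 [  0.     344.0455 200.2207]
 [  0.       0.       1.    ]] [[-0.001  -0.9587 -0.2844  0.0783]
 [ 1.     -0.001  -0.0003 -0.0018]
 [ 0.     -0.2844  0.9587 -0.1363]
 [ 0.      0.      0.      1.    ]] [0.4491 0.1015 0.4166] [[-1.     -0.0049 -0.0019]
 [-0.0048  1.     -0.0009]
 [ 0.0019 -0.0009 -1.    ]] [  33.0353    1.1683   -2.5333   -0.0158  -86.4194 -122.7564]
```

View pics/w1.png

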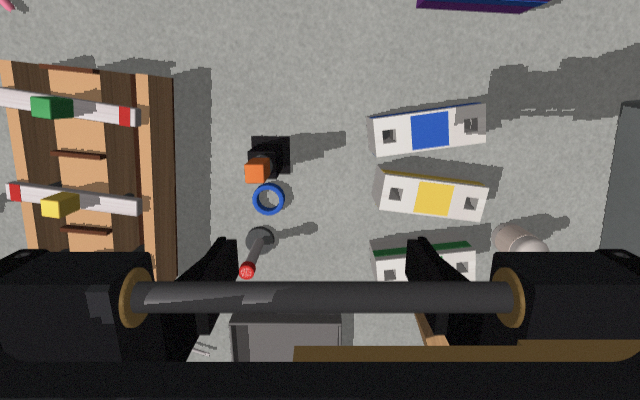

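The wrist view shows the rod's orange grip at (258,173), the holder at (270,155) and the tape at (268,198). The blue patch is at (430,131) with pockets at (389,136) and (471,125). The yellow patch is at (434,199) with pockets at (396,194) and (471,204). Green is partly hidden behind the fingers.

```bash
cat >> h.py <<'E'
def holes(c,zc=.08):
    "pocket-like dark holes in bright grey faces"
    h=cv2.cvtColor(c["img"],cv2.COLOR_RGB2HSV)
    m=((h[...,1]<60)&(h[...,2]>185)).astype(np.uint8)
    cs,hi=cv2.findContours(m,cv2.RETR_CCOMP,cv2.CHAIN_APPROX_NONE);out=[]
    for k,q in enumerate(cs):
        if hi[0][k][3]>=0 and cv2.contourArea(q)>40:
            M=cv2.moments(q);u=(M["m10"]/M["m00"],M["m01"]/M["m00"])
            (w,hh)=cv2.minAreaRect(q)[1];p=onz(c,u,zc)
            out.append((np.round(u,1),cv2.contourArea(q),round(w/hh,2),p[:2].round(4),c["img"][int(u[1]),int(u[0])]))
    return out
E
python3 - <<'E'
from h import *
np.set_printoptions(precision=4,suppress=True)
c=cam("wrist")
for x in holes(c):print(*x)
for col in("blue","yellow","green"):
    for ce,st in comps(c,col,60)[0]:print(col,ce,st[2:],onz(c,ce,.08).round(4),onz(c,ce,.136).round(4))
L,l=comps(c,"orange",100)
for ce,st in L:
    if 240<ce[0]<280:
        k=l==l[int(ce[1]),int(ce[0])]
        V=c["img"].max(2)[k];print(ce,st,np.unique(V//8*8,return_counts=True))
        for lo in(200,225):
            ys,xs=np.where(k&(c["img"].max(2)>lo));u=(xs.mean(),ys.mean());print(lo,len(xs),u,onz(c,u,.146),xs.min(),xs.max(),ys.min(),ys.max())
i=c["img"];print(i[165:182:3,246:272:4,0])
E
```

```text
[472.4 203.1] 179.5 0.95 [0.5143 0.3153] [79 78 76]
[397.3 193.8] 179.5 1.01 [0.5007 0.2065] [85 83 80]
[435.1 198.2] 1164.0 1.17 [0.5071 0.2611] [229 198  91]
[390.7 136.1] 210.5 0.94 [0.4194 0.1923] [63 62 61]
[431.4 130.2] 1357.5 0.95 [0.4113 0.2469] [ 51  92 183]
blue [500.    1.8] [123   7 462] [0.2564 0.3166 0.08  ] [0.27   0.2908 0.136 ]
blue [431.5 130.1] [  38   39 1223] [0.4112 0.247  0.08  ] [0.4065 0.2294 0.136 ]
blue [270.2 199. ] [ 32  32 505] [0.5089 0.0248 0.08  ] [0.4926 0.0335 0.136 ]
yellow [433.7 176.6] [100  14 221] [0.4755 0.2561 0.08  ] [0.4631 0.2374 0.136 ]
yellow [435.2 197.9] [  40   33 1030] [0.5067 0.2612 0.08  ] [0.4906 0.2419 0.136 ]
yellow [ 62.4 205.4] [ 39  26 771] [ 0.5193 -0.2753  0.08  ] [ 0.5017 -0.2311  0.136 ]
green [ 55.3 104.2] [ 39  22 163] [ 0.3787 -0.255   0.08  ] [ 0.3777 -0.2132  0.136 ]
green [ 66.9 108.4] [ 20  15 104] [ 0.384  -0.2407  0.08  ] [ 0.3824 -0.2006  0.136 ]
green [451.8 244.7] [ 41   9 173] [0.5792 0.2929 0.08  ] [0.5546 0.2699 0.136 ]
green [390.5 251.4] [ 31   8 138] [0.5904 0.2021 0.08  ] [0.5644 0.1898 0.136 ]
[259.4 170.1] [247 158  26  25 570] (array([ 56,  64,  72,  80,  88,  96, 104, 112, 120, 128, 136, 144, 152,
       160, 168, 176, 184, 192, 200, 208, 216, 224, 232], dtype=uint8), array([  3,   2,  22,  80,  19,  78,   2,   2,   2,  16,   5,   3,   2,
         1,   2,   1,   3,   4,  13,   7,   6, 283,  14]))
200 321 (np.float64(255.89719626168224), np.float64(173.60747663551402)) [0.4578 0.0191 0.146 ] 247 265 165 182
225 284 (np.float64(255.69366197183098), np.float64(173.67605633802816)) [0.4578 0.0189 0.146 ] 247 265 166 182
[[154 210 206 204 197  84  81]
 [166 231 231 229 228  97  82]
 [162 230 228 229 227 113  83]
 [164 231 230 228 227 129  80]
 [169 230 230 228 226 143  74]
 [161 229 227 228 228 156 162]]
```

>>> {"method": "move_arm", "body": {
  "series": [
    {"grip": 1,"xyz": [-3,-28,35],"angular": [0,0,0]},
    {"grip": 1,"xyz": [-6,-56,75],"angular": [0,0,0]},
    {"grip": 1,"xyz": [-8,-82,116],"angular": [0,0,0]},
    {"grip": 1,"xyz": [-8,-82,116],"angular": [0,0,0]},
    {"grip": 1,"xyz": [-8,-82,116],"angular": [0,0,0]}
  ]
}}

```text
time_s: 2.65
tcp_pos: [0.4571, 0.0164, 0.3021]
ee_rot: [[-1.0, 0.001, 0.001], [0.001, 1.0, -0.001], [-0.001, -0.001, -1.0]]
wrist_force: [0.2, -0.2, 0.7]
gripper_width: 1.0
gripper_force: 0.0
```

```bash
python3 - <<'E'
from h import *
np.set_printoptions(precision=4,suppress=True)
c=cam("wrist");cv2.imwrite("pics/w2.png",c["img"][:,:,::-1])
s=r.sense();print(s["tcp_pos"],s["ee_rot"])
L,l=comps(c,"orange",200)
for ce,st in L:
    if 200<ce[0]<440:
        k=(l==l[int(ce[1]),int(ce[0])])&(c["img"].max(2)>200)
        ys,xs=np.where(k);u=(xs.mean(),ys.mean());print(len(xs),u,onz(c,u,.146),cv2.minAreaRect(np.c_[xs,ys].astype(np.float32)))
        o=np.array([.4491,.1015,.4166]); 
        # first place ray: rebuild
        R=np.array([[-1,-.0049,-.0019],[-.0048,1,-.0009],[.0019,-.0009,-1]]);T=np.eye(4);T[:3,:3]=R;T[:3,3]=o;T=T@c["hand_eye"]
        c1=dict(c,R=T[:3,:3],o=T[:3,3]);print("tri",tri(c1,(255.9,173.6),c,u))
        break
for x in holes(c,.09):print(*x)
E
```

```text
[0.4579 0.0173 0.3033] [[-1.     -0.0005  0.0034]
 [-0.0005  1.      0.0003]
 [-0.0034  0.0003 -1.    ]]
597 (np.float64(326.7788944723618), np.float64(191.69346733668343)) [0.4577 0.019  0.146 ] ((326.5, 192.0), (24.0, 25.0), 90.0)
tri (array([0.4592, 0.0191, 0.1402]), np.float64(0.00013400772186518788))
[592.6 225.1] 281.5 0.87 [0.5107 0.3066] [142 137 135]
[496.2 213.4] 289.5 0.95 [0.4972 0.2008] [131 128 125]
[544.9 218.9] 1902.5 1.25 [0.5035 0.2539] [233 205  94]
```

>>> {"method": "move_arm", "body": {
  "series": [
    {"grip": 1,"xyz": [0,2,45],"angular": [0,0,0]},
    {"grip": 1,"xyz": [0,2,90],"angular": [0,0,0]},
    {"grip": 1,"xyz": [0,2,130],"angular": [0,0,0]},
    {"grip": 1,"xyz": [0,2,160],"angular": [0,0,0]},
    {"grip": 1,"xyz": [0,2,172],"angular": [0,0,0]},
    {"grip": 1,"xyz": [0,2,172],"angular": [0,0,0]},
    {"grip": 0.1,"xyz": [0,2,172],"angular": [0,0,0]},
    {"grip": 0.1,"xyz": [0,2,172],"angular": [0,0,0]},
    {"grip": 0.1,"xyz": [0,2,172],"angular": [0,0,0]},
    {"grip": 0.1,"xyz": [0,2,172],"angular": [0,0,0]}
  ]
}}

```text
time_s: 3.7
tcp_pos: [0.4576, 0.0201, 0.1305]
ee_rot: [[-1.0, -0.002, 0.002], [-0.002, 1.0, 0.001], [-0.002, 0.001, -1.0]]
wrist_force: [0.7, 0.4, 0.3]
gripper_width: 0.725
gripper_force: 0.0
```

>>> {"method": "move_arm", "body": {
  "series": [
    {"grip": 0.1,"xyz": [0,0,0],"angular": [0,0,0]},
    {"grip": 0.1,"xyz": [0,0,0],"angular": [0,0,0]}
  ]
}}

```text
time_s: 3.9
tcp_pos: [0.4572, 0.0198, 0.1298]
ee_rot: [[-1.0, -0.002, 0.0], [-0.002, 1.0, 0.0], [-0.0, 0.0, -1.0]]
wrist_force: [-0.9, 0.6, 0.2]
gripper_width: 0.539
gripper_force: 0.0
```

>>> {"method": "move_arm", "body": {
  "series": [
    {"grip": 0.1,"xyz": [0,0,0],"angular": [0,0,0]},
    {"grip": 0.1,"xyz": [0,0,0],"angular": [0,0,0]},
    {"grip": 0.1,"xyz": [0,0,0],"angular": [0,0,0]},
    {"grip": 0.1,"xyz": [0,0,0],"angular": [0,0,0]},
    {"grip": 0.1,"xyz": [0,0,0],"angular": [0,0,0]},
    {"grip": 0.1,"xyz": [0,0,0],"angular": [0,0,0]}
  ]
}}

```text
time_s: 4.5
tcp_pos: [0.4572, 0.0199, 0.1295]
ee_rot: [[-1.0, -0.002, 0.0], [-0.002, 1.0, 0.0], [-0.0, 0.0, -1.0]]
wrist_force: [0.6, -0.0, -1.4]
gripper_width: 0.271
gripper_force: 30.0
```

>>> {"method": "move_arm", "body": {
  "series": [
    {"grip": 0.1,"xyz": [0,0,-40],"angular": [0,0,0]},
    {"grip": 0.1,"xyz": [0,0,-85],"angular": [0,0,0]},
    {"grip": 0.1,"xyz": [0,0,-130],"angular": [0,0,0]},
    {"grip": 0.1,"xyz": [4,45,-130],"angular": [0,0,0]},
    {"grip": 0.1,"xyz": [8,90,-130],"angular": [0,0,0]},
    {"grip": 0.1,"xyz": [12,135,-130],"angular": [0,0,0]},
    {"grip": 0.1,"xyz": [16,180,-130],"angular": [0,0,0]},
    {"grip": 0.1,"xyz": [17,227,-130],"angular": [0,0,0]},
    {"grip": 0.1,"xyz": [17,227,-130],"angular": [0,0,0]},
    {"grip": 0.1,"xyz": [17,227,-130],"angular": [0,0,0]}
  ]
}}

```text
time_s: 5.5
tcp_pos: [0.439, 0.2475, 0.2587]
ee_rot: [[-1.0, -0.004, -0.002], [-0.004, 1.0, -0.001], [0.002, -0.001, -1.0]]
wrist_force: [0.8, -0.3, -1.7]
gripper_width: 0.27
gripper_force: 30.0
```

```bash
python3 - <<'E'
from h import *
np.set_printoptions(precision=4,suppress=True)
s=r.sense();print(s["tcp_pos"],s["ee_rot"],s["gripper_width"])
c=cam("wrist");cv2.imwrite("pics/w3.png",c["img"][:,:,::-1])
for x in holes(c):print(*x)
for col in("blue","yellow"):
    for ce,st in comps(c,col,300)[0]:print(col,ce,st[2:],onz(c,ce,.08).round(4))
E
```

```text
[0.439  0.2475 0.2587] [[-1.     -0.0036 -0.0018]
 [-0.0036  1.     -0.0015]
 [ 0.0018 -0.0015 -1.    ]] 0.27049305943798196
[264.9 164.2] 418.0 0.99 [0.4192 0.1929] [84 81 81]
[382.9 148.2] 436.5 1.04 [0.4041 0.3013] [100  98  94]
[323.6 155.6] 2815.5 0.9 [0.4111 0.2472] [ 60 102 196]
blue [323.6 155.5] [  59   56 2614] [0.4109 0.2472 0.08  ]
blue [130.4 242.6] [  50   44 1309] [0.4982 0.056  0.08  ]
yellow [292.2 212.7] [ 48  12 317] [0.4665 0.2171 0.08  ]
yellow [368.6 222. ] [ 85  17 562] [0.4758 0.2912 0.08  ]
```

View pics/w3.png

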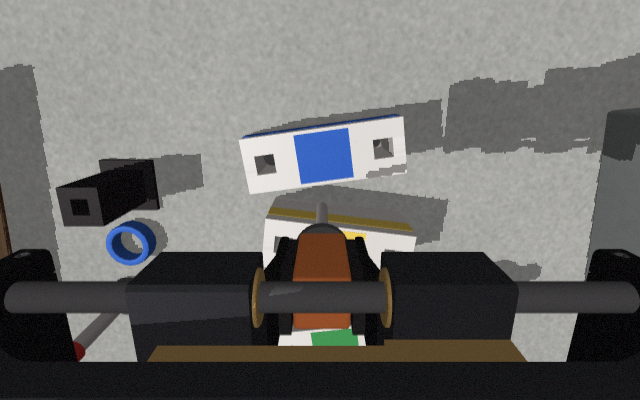

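The picture shows the blue block's pockets at (265,164) and (383,148), the held rod tip at about (321,205), and the empty holder hole at (80,206). The pocket spacing comes out at 109.5 mm against a true 110, so the measurement holds. I'll probe b first.

>>> {"method": "move_arm", "body": {
  "series": [
    {"grip": 0.1,"xyz": [10,-27,0],"angular": [0,0,0]},
    {"grip": 0.1,"xyz": [20,-54.5,0],"angular": [0,0,0]},
    {"grip": 0.1,"xyz": [20,-54.5,20],"angular": [0,0,0]},
    {"grip": 0.1,"xyz": [20,-54.5,45],"angular": [0,0,0]},
    {"grip": 0.1,"xyz": [20,-54.5,55],"angular": [0,0,0]},
    {"grip": 0.1,"xyz": [20,-54.5,55],"angular": [0,0,0]}
  ]
}}

```text
time_s: 6.15
tcp_pos: [0.4191, 0.1907, 0.2034]
ee_rot: [[-1.0, -0.0, -0.003], [-0.0, 1.0, -0.003], [0.003, -0.003, -1.0]]
wrist_force: [0.5, 0.0, -0.6]
gripper_width: 0.27
gripper_force: 30.0
```

```bash
python3 - <<'E'
from h import *
np.set_printoptions(precision=4,suppress=True)
s=r.sense();print(s["tcp_pos"],s["ee_rot"],s["wrist_force"])
c=cam("wrist");cv2.imwrite("pics/w4.png",cv2.resize(c["img"][120:300,220:440,::-1],None,fx=3,fy=3))
E
```

```text
[0.4191 0.1907 0.2034] [[-1.     -0.0003 -0.0027]
 [-0.0003  1.     -0.0026]
 [ 0.0027 -0.0025 -1.    ]] [ 0.525   0.0061 -0.6491]
```

View pics/w4.png

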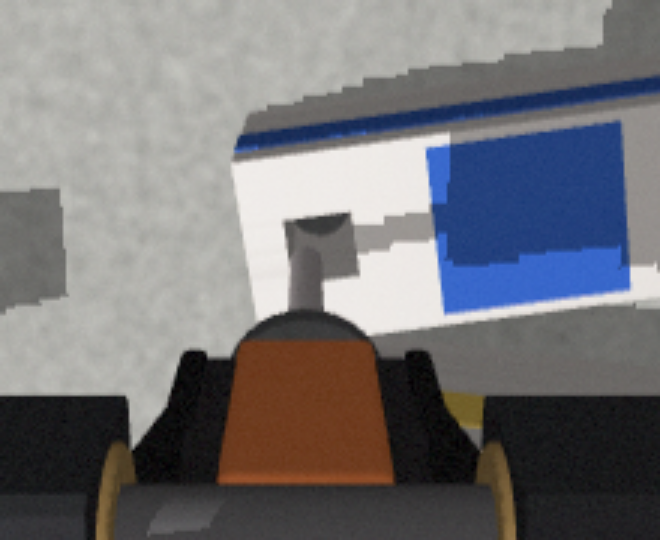

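The crop shows the rod tip just above pocket b, with the rod at x≈308 and the mouth centre at x≈322. That is about 3 mm too far toward −y, so I'll correct it and lower.

>>> {"method": "move_arm", "body": {
  "series": [
    {"grip": 0.1,"xyz": [0,3,0],"angular": [0,0,0]},
    {"grip": 0.1,"xyz": [0,3,20],"angular": [0,0,0]},
    {"grip": 0.1,"xyz": [0,3,40],"angular": [0,0,0]},
    {"grip": 0.1,"xyz": [0,3,48],"angular": [0,0,0]},
    {"grip": 0.1,"xyz": [0,3,51],"angular": [0,0,0]},
    {"grip": 0.1,"xyz": [0,3,51],"angular": [0,0,0]}
  ]
}}

```text
time_s: 6.8
tcp_pos: [0.42, 0.1955, 0.1537]
ee_rot: [[-1.0, -0.002, 0.0], [-0.002, 1.0, -0.0], [-0.0, -0.0, -1.0]]
wrist_force: [0.6, 0.9, -1.3]
gripper_width: 0.276
gripper_force: 30.0
```

Already below the shallow floor with no force, so this is probably the deep pocket. Going on.

>>> {"method": "move_arm", "body": {
  "series": [
    {"grip": 0.1,"xyz": [0,0,15],"angular": [0,0,0]},
    {"grip": 0.1,"xyz": [0,0,20],"angular": [0,0,0]},
    {"grip": 0.1,"xyz": [0,0,22],"angular": [0,0,0]},
    {"grip": 0.1,"xyz": [0,0,24],"angular": [0,0,0]},
    {"grip": 0.1,"xyz": [0,0,24],"angular": [0,0,0]},
    {"grip": 0.1,"xyz": [0,0,24],"angular": [0,0,0]}
  ]
}}

```text
time_s: 7.4
tcp_pos: [0.4289, 0.1976, 0.1459]
ee_rot: [[-1.0, -0.013, 0.022], [-0.013, 1.0, 0.003], [-0.022, 0.003, -1.0]]
wrist_force: [-8.5, -14.2, 78.9]
gripper_width: 0.275
gripper_force: 67.8
```

>>> {"method": "move_arm", "body": {
  "series": [
    {"grip": 0.1,"xyz": [0,0,-12],"angular": [0,0,0]},
    {"grip": 0.1,"xyz": [0,0,-24],"angular": [0,0,0]},
    {"grip": 0.1,"xyz": [0,0,-24],"angular": [0,0,0]}
  ]
}}

```text
time_s: 7.7
tcp_pos: [0.4216, 0.1966, 0.1565]
ee_rot: [[-1.0, -0.002, 0.006], [-0.002, 1.0, 0.005], [-0.006, 0.005, -1.0]]
wrist_force: [2.2, 0.4, -0.3]
gripper_width: 0.276
gripper_force: 49.7
```

```bash
python3 - <<'E'
from h import *
np.set_printoptions(precision=4,suppress=True)
s=r.sense();print(s["tcp_pos"],s["ee_rot"],s["wrist_force"],s["gripper_width"])
c=cam("wrist");d=cam("scene")
a=cv2.resize(c["img"][120:320,220:440,::-1],(440,400));b=cv2.resize(d["img"][170:340,300:450,::-1],(353,400))
cv2.imwrite("pics/w5.png",np.hstack([a,b]))
E
```

```text
[0.4216 0.1966 0.1565] [[-1.     -0.0024  0.0059]
 [-0.0024  1.      0.0047]
 [-0.0059  0.0047 -1.    ]] [ 2.178   0.4327 -0.264 ] 0.27629980127979464
```

View pics/w5.png

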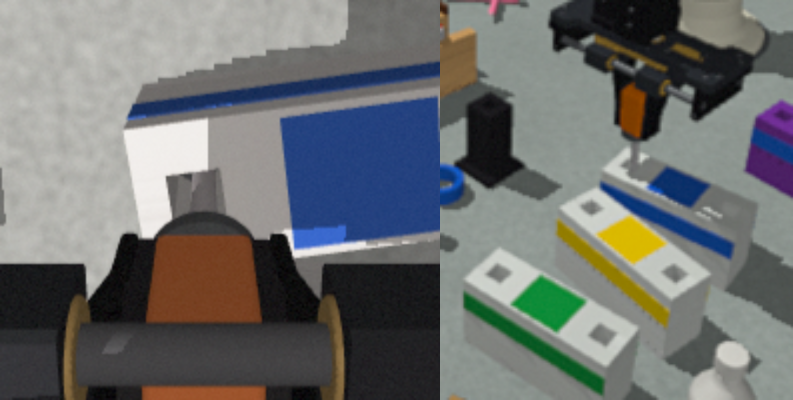

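Pocket b is shallow. The rod met its floor at TCP z≈.153 and slid up a little in the pads. I'll lift, move to pocket a, and check how the rod sits in the grip.

>>> {"method": "move_arm", "body": {
  "series": [
    {"grip": 0.1,"xyz": [0,-3,0],"angular": [0,0,0]},
    {"grip": 0.1,"xyz": [0,-3,-35],"angular": [0,0,0]},
    {"grip": 0.1,"xyz": [0,-3,-70],"angular": [0,0,0]},
    {"grip": 0.1,"xyz": [5,30,-70],"angular": [0,0,0]},
    {"grip": 0.1,"xyz": [10,70,-70],"angular": [0,0,0]},
    {"grip": 0.1,"xyz": [15,105,-70],"angular": [0,0,0]},
    {"grip": 0.1,"xyz": [15,105,-70],"angular": [0,0,0]},
    {"grip": 0.1,"xyz": [15,105,-60],"angular": [0,0,0]}
  ]
}}

```text
time_s: 8.6
tcp_pos: [0.4039, 0.3003, 0.2124]
ee_rot: [[-1.0, -0.003, -0.002], [-0.003, 1.0, -0.002], [0.002, -0.002, -1.0]]
wrist_force: [0.1, -0.8, -1.4]
gripper_width: 0.27
gripper_force: 33.2
```

```bash
python3 - <<'E'
from h import *
np.set_printoptions(precision=4,suppress=True)
s=r.sense();print(s["tcp_pos"],s["ee_rot"],s["wrist_force"],s["gripper_width"],s["gripper_force"])
c=cam("wrist");d=cam("scene")
a=cv2.resize(c["img"][120:320,220:440,::-1],(440,400));b=cv2.resize(d["img"][170:340,330:480,::-1],(353,400))
cv2.imwrite("pics/w6.png",np.hstack([a,b]))
E
```

```text
[0.4039 0.3003 0.2124] [[-1.     -0.003  -0.002 ]
 [-0.003   1.     -0.0021]
 [ 0.002  -0.0021 -1.    ]] [ 0.0642 -0.8106 -1.4112] 0.2695367012157691 33.18197864689864
```

View pics/w6.png

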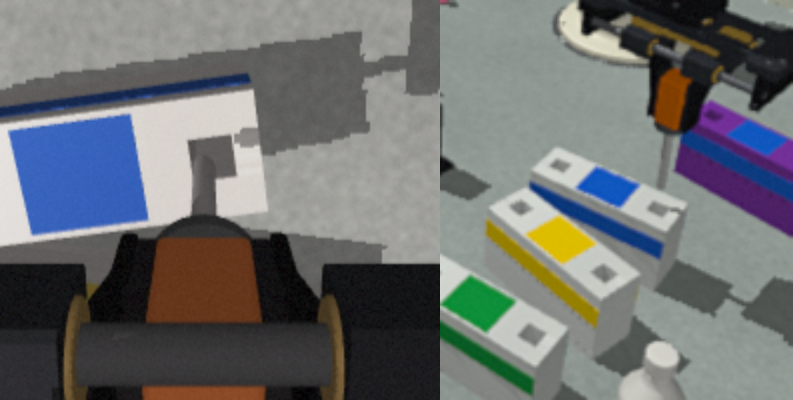

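The rod is vertical in the grip and has slid up about 4 mm. The rod axis is at x≈203 in the crop and the mouth centre at x≈212, so I need +3 mm in y.

>>> {"method": "move_arm", "body": {
  "series": [
    {"grip": 0.1,"xyz": [-1,3,0],"angular": [0,0,0]},
    {"grip": 0.1,"xyz": [-1,3,5],"angular": [0,0,0]},
    {"grip": 0.1,"xyz": [-1,3,25],"angular": [0,0,0]},
    {"grip": 0.1,"xyz": [-1,3,45],"angular": [0,0,0]},
    {"grip": 0.1,"xyz": [-1,3,60],"angular": [0,0,0]},
    {"grip": 0.1,"xyz": [-1,3,70],"angular": [0,0,0]},
    {"grip": 0.1,"xyz": [-1,3,70],"angular": [0,0,0]}
  ]
}}

```text
time_s: 9.4
tcp_pos: [0.4052, 0.3023, 0.1423]
ee_rot: [[-1.0, -0.001, -0.002], [-0.001, 1.0, -0.002], [0.002, -0.002, -1.0]]
wrist_force: [-0.2, 0.1, -1.2]
gripper_width: 0.272
gripper_force: 33.2
```

>>> {"method": "move_arm", "body": {
  "series": [
    {"grip": 0.1,"xyz": [0,0,7],"angular": [0,0,0]},
    {"grip": 0.1,"xyz": [0,0,11],"angular": [0,0,0]},
    {"grip": 0.1,"xyz": [0,0,14],"angular": [0,0,0]},
    {"grip": 0.1,"xyz": [0,0,14],"angular": [0,0,0]}
  ]
}}

```text
time_s: 9.8
tcp_pos: [0.4055, 0.3032, 0.1294]
ee_rot: [[-1.0, -0.002, -0.0], [-0.002, 1.0, -0.0], [0.0, -0.0, -1.0]]
wrist_force: [-0.3, -0.7, -0.6]
gripper_width: 0.269
gripper_force: 33.2
```

>>> {"method": "move_arm", "body": {
  "series": [
    {"grip": 0.1,"xyz": [0,0,2],"angular": [0,0,0]},
    {"grip": 0.1,"xyz": [0,0,4],"angular": [0,0,0]},
    {"grip": 0.1,"xyz": [0,0,4],"angular": [0,0,0]}
  ]
}}

```text
time_s: 10.1
tcp_pos: [0.4055, 0.3031, 0.1254]
ee_rot: [[-1.0, -0.002, -0.0], [-0.002, 1.0, -0.0], [0.0, -0.0, -1.0]]
wrist_force: [-0.1, -1.1, -1.5]
gripper_width: 0.277
gripper_force: 33.2
```

>>> {"method": "move_arm", "body": {
  "series": [
    {"grip": 0.1,"xyz": [0,0,1],"angular": [0,0,0]},
    {"grip": 0.1,"xyz": [0,0,2],"angular": [0,0,0]},
    {"grip": 0.1,"xyz": [0,0,3],"angular": [0,0,0]},
    {"grip": 0.1,"xyz": [0,0,3],"angular": [0,0,0]}
  ]
}}

```text
time_s: 10.5
tcp_pos: [0.4057, 0.3033, 0.1225]
ee_rot: [[-1.0, -0.002, 0.0], [-0.002, 1.0, 0.0], [-0.0, 0.0, -1.0]]
wrist_force: [0.6, -0.2, -2.0]
gripper_width: 0.277
gripper_force: 33.2
```

>>> {"method": "move_arm", "body": {
  "series": [
    {"grip": 0.1,"xyz": [0,0,1],"angular": [0,0,0]},
    {"grip": 0.1,"xyz": [0,0,2],"angular": [0,0,0]},
    {"grip": 0.1,"xyz": [0,0,3],"angular": [0,0,0]},
    {"grip": 0.1,"xyz": [0,0,3],"angular": [0,0,0]}
  ]
}}

```text
time_s: 10.9
tcp_pos: [0.4059, 0.3034, 0.1221]
ee_rot: [[-1.0, -0.003, 0.001], [-0.003, 1.0, -0.0], [-0.001, -0.0, -1.0]]
wrist_force: [-4.6, -2.0, 15.1]
gripper_width: 0.271
gripper_force: 33.5
```

Contact at TCP z≈.122 with 15 N, so the rod has bottomed in blue pocket a, which is deep. Tip offset is now about 109 mm. Next is yellow pocket a.

>>> {"method": "move_arm", "body": {
  "series": [
    {"grip": 0.1,"xyz": [0,0,-35],"angular": [0,0,0]},
    {"grip": 0.1,"xyz": [0,0,-75],"angular": [0,0,0]},
    {"grip": 0.1,"xyz": [0,0,-95],"angular": [0,0,0]},
    {"grip": 0.1,"xyz": [-40,4,-95],"angular": [0,0,0]},
    {"grip": 0.1,"xyz": [-80,9,-95],"angular": [0,0,0]},
    {"grip": 0.1,"xyz": [-109,13,-95],"angular": [0,0,0]},
    {"grip": 0.1,"xyz": [-109,13,-90],"angular": [0,0,0]},
    {"grip": 0.1,"xyz": [-109,13,-90],"angular": [0,0,0]},
    {"grip": 0.1,"xyz": [-109,13,-90],"angular": [0,0,0]}
  ]
}}

```text
time_s: 11.8
tcp_pos: [0.5137, 0.316, 0.2091]
ee_rot: [[-1.0, -0.002, -0.001], [-0.002, 1.0, -0.001], [0.001, -0.001, -1.0]]
wrist_force: [-0.8, 0.6, -0.7]
gripper_width: 0.276
gripper_force: 33.2
```

```bash
cat >> h.py <<'E'
def look(fn):
    s=r.sense();print(s["tcp_pos"],s["wrist_force"].round(1),s["gripper_width"].round(3))
    c=cam("wrist");cv2.imwrite(fn,cv2.resize(c["img"][120:320,180:460,::-1],None,fx=2,fy=2));return c
E
python3 - <<'E'
from h import *
np.set_printoptions(precision=4,suppress=True)
c=look("pics/w7.png")
E
```

```text
Traceback (most recent call last):
  File "h.py", line 40, in look
    s=r.sense();print(s["tcp_pos"],s["wrist_force"].round(1),s["gripper_width"].round(3))
                                                             ^^^^^^^^^^^^^^^^^^^^^^^^
AttributeError: 'float' object has no attribute 'round'
```

```bash
sed -i 's/s\["gripper_width"\].round(3)/round(s["gripper_width"],3)/' h.py
python3 - <<'E'
from h import *
np.set_printoptions(precision=4,suppress=True)
c=look("pics/w7.png")
E
```

```text
[0.5137 0.316  0.2091] [-0.8  0.6 -0.7] 0.276
```

View pics/w7.png

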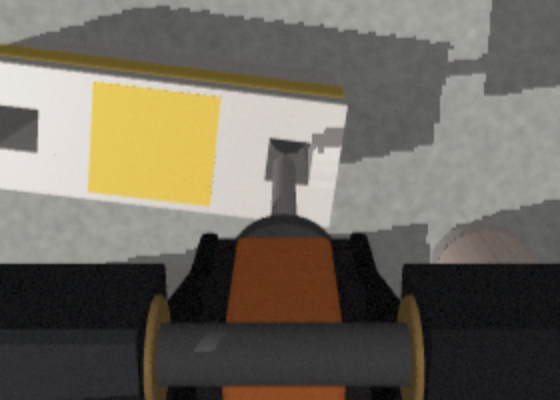

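Rod at x≈284 against a mouth centre of x≈288 in yellow pocket a. I'll correct by +1.5 mm in y and lower.

>>> {"method": "move_arm", "body": {
  "series": [
    {"grip": 0.1,"xyz": [-1.5,1.5,0],"angular": [0,0,0]},
    {"grip": 0.1,"xyz": [-1.5,1.5,10],"angular": [0,0,0]},
    {"grip": 0.1,"xyz": [-1.5,1.5,30],"angular": [0,0,0]},
    {"grip": 0.1,"xyz": [-1.5,1.5,50],"angular": [0,0,0]},
    {"grip": 0.1,"xyz": [-1.5,1.5,61],"angular": [0,0,0]},
    {"grip": 0.1,"xyz": [-1.5,1.5,65],"angular": [0,0,0]},
    {"grip": 0.1,"xyz": [-1.5,1.5,65],"angular": [0,0,0]}
  ]
}}

```text
time_s: 12.55
tcp_pos: [0.5158, 0.3175, 0.1478]
ee_rot: [[-1.0, -0.004, 0.0], [-0.004, 1.0, -0.002], [-0.0, -0.002, -1.0]]
wrist_force: [-5.8, -3.2, 13.9]
gripper_width: 0.272
gripper_force: 39.4
```

Contact at .148, so yellow a is shallow and bottomed. Moving to yellow b.

>>> {"method": "move_arm", "body": {
  "series": [
    {"grip": 0.1,"xyz": [0,0,-35],"angular": [0,0,0]},
    {"grip": 0.1,"xyz": [0,0,-66],"angular": [0,0,0]},
    {"grip": 0.1,"xyz": [5,-40,-66],"angular": [0,0,0]},
    {"grip": 0.1,"xyz": [10,-80,-66],"angular": [0,0,0]},
    {"grip": 0.1,"xyz": [14,-109,-66],"angular": [0,0,0]},
    {"grip": 0.1,"xyz": [14,-109,-64],"angular": [0,0,0]},
    {"grip": 0.1,"xyz": [14,-109,-64],"angular": [0,0,0]},
    {"grip": 0.1,"xyz": [14,-109,-64],"angular": [0,0,0]}
  ]
}}

```text
time_s: 13.35
tcp_pos: [0.5026, 0.2097, 0.2086]
ee_rot: [[-1.0, -0.002, 0.001], [-0.002, 1.0, 0.0], [-0.001, 0.0, -1.0]]
wrist_force: [-0.8, 0.4, -1.8]
gripper_width: 0.271
gripper_force: 37.5
```

```bash
python3 - <<'E'
from h import *
np.set_printoptions(precision=4,suppress=True)
c=look("pics/w8.png")
E
```

```text
[0.5026 0.2097 0.2086] [-0.8  0.4 -1.8] 0.271
```

View pics/w8.png

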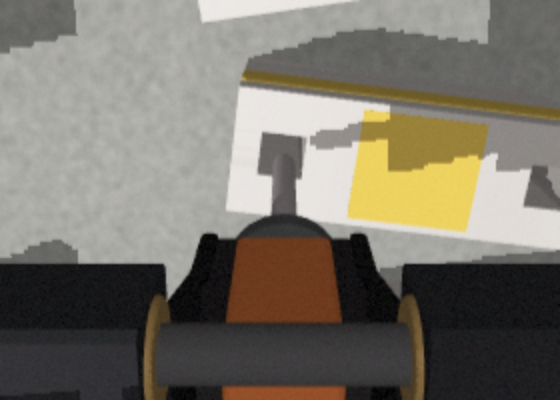

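Rod at x≈284 against a mouth centre of x≈282, so it is centred. Lowering into yellow b.

>>> {"method": "move_arm", "body": {
  "series": [
    {"grip": 0.1,"xyz": [0,-0.5,20],"angular": [0,0,0]},
    {"grip": 0.1,"xyz": [0,-0.5,40],"angular": [0,0,0]},
    {"grip": 0.1,"xyz": [0,-0.5,55],"angular": [0,0,0]},
    {"grip": 0.1,"xyz": [0,-0.5,66],"angular": [0,0,0]},
    {"grip": 0.1,"xyz": [0,-0.5,78],"angular": [0,0,0]},
    {"grip": 0.1,"xyz": [0,-0.5,86],"angular": [0,0,0]},
    {"grip": 0.1,"xyz": [0,-0.5,90],"angular": [0,0,0]},
    {"grip": 0.1,"xyz": [0,-0.5,90],"angular": [0,0,0]}
  ]
}}

```text
time_s: 14.2
tcp_pos: [0.503, 0.2089, 0.1218]
ee_rot: [[-1.0, -0.004, 0.002], [-0.004, 1.0, -0.0], [-0.002, -0.0, -1.0]]
wrist_force: [-4.8, -0.3, 15.3]
gripper_width: 0.271
gripper_force: 39.3
```

Yellow b is deep and bottomed. Now green: lift and look.

>>> {"method": "move_arm", "body": {
  "series": [
    {"grip": 0.1,"xyz": [0,0,-45],"angular": [0,0,0]},
    {"grip": 0.1,"xyz": [0,0,-90],"angular": [0,0,0]},
    {"grip": 0.1,"xyz": [0,0,-130],"angular": [0,0,0]},
    {"grip": 0.1,"xyz": [-45,15,-130],"angular": [0,0,0]},
    {"grip": 0.1,"xyz": [-90,30,-130],"angular": [0,0,0]},
    {"grip": 0.1,"xyz": [-135,45,-130],"angular": [0,0,0]},
    {"grip": 0.1,"xyz": [-147,51,-130],"angular": [0,0,0]},
    {"grip": 0.1,"xyz": [-147,51,-130],"angular": [0,0,0]},
    {"grip": 0.1,"xyz": [-147,51,-130],"angular": [0,0,0]}
  ]
}}

```text
time_s: 15.1
tcp_pos: [0.6489, 0.2596, 0.2478]
ee_rot: [[-1.0, -0.002, -0.001], [-0.002, 1.0, -0.001], [0.001, -0.001, -1.0]]
wrist_force: [-0.3, -1.0, -1.3]
gripper_width: 0.272
gripper_force: 35.4
```

```bash
python3 - <<'E'
from h import *
np.set_printoptions(precision=4,suppress=True)
c=look("pics/w9.png")
for x in holes(c):print(*x)
E
```

```text
[0.6489 0.2596 0.2478] [-0.3 -1.  -1.3] 0.272
[264.9 166.4] 447.0 0.97 [0.6291 0.2069] [79 76 76]
[325.7 158.6] 2988.5 0.91 [0.622  0.2614] [ 65 144  80]
[394.4  25.6] 618.0 0.9 [0.5146 0.316 ] [76 73 72]
```

Green b is at (.629,.207) and a at (.615,.316). Applying the aim offset from the earlier fits (+1.8,+2.2 mm), I'll probe b.

>>> {"method": "move_arm", "body": {
  "series": [
    {"grip": 0.1,"xyz": [9,-25,0],"angular": [0,0,0]},
    {"grip": 0.1,"xyz": [18,-50.5,0],"angular": [0,0,0]},
    {"grip": 0.1,"xyz": [18,-50.5,20],"angular": [0,0,0]},
    {"grip": 0.1,"xyz": [18,-50.5,48],"angular": [0,0,0]},
    {"grip": 0.1,"xyz": [18,-50.5,54],"angular": [0,0,0]},
    {"grip": 0.1,"xyz": [18,-50.5,70],"angular": [0,0,0]},
    {"grip": 0.1,"xyz": [18,-50.5,85],"angular": [0,0,0]},
    {"grip": 0.1,"xyz": [18,-50.5,98],"angular": [0,0,0]},
    {"grip": 0.1,"xyz": [18,-50.5,103],"angular": [0,0,0]},
    {"grip": 0.1,"xyz": [18,-50.5,103],"angular": [0,0,0]}
  ]
}}

```text
time_s: 16.15
tcp_pos: [0.6311, 0.2093, 0.1482]
ee_rot: [[-1.0, -0.003, 0.001], [-0.003, 1.0, -0.0], [-0.001, -0.0, -1.0]]
wrist_force: [-3.6, -0.2, 5.3]
gripper_width: 0.272
gripper_force: 35.8
```

Shallow, contact at .148. Moving to green a.

>>> {"method": "move_arm", "body": {
  "series": [
    {"grip": 0.1,"xyz": [0,0,-35],"angular": [0,0,0]},
    {"grip": 0.1,"xyz": [0,0,-62],"angular": [0,0,0]},
    {"grip": 0.1,"xyz": [5,40,-62],"angular": [0,0,0]},
    {"grip": 0.1,"xyz": [10,80,-62],"angular": [0,0,0]},
    {"grip": 0.1,"xyz": [14.5,109,-62],"angular": [0,0,0]},
    {"grip": 0.1,"xyz": [14.5,109,-62],"angular": [0,0,0]},
    {"grip": 0.1,"xyz": [14.5,109,-50],"angular": [0,0,0]},
    {"grip": 0.1,"xyz": [14.5,109,-30],"angular": [0,0,0]},
    {"grip": 0.1,"xyz": [14.5,109,-10],"angular": [0,0,0]},
    {"grip": 0.1,"xyz": [14.5,109,-5],"angular": [0,0,0]}
  ]
}}

```text
time_s: 17.15
tcp_pos: [0.6159, 0.3161, 0.1477]
ee_rot: [[-1.0, -0.0, -0.003], [-0.0, 1.0, -0.003], [0.003, -0.003, -1.0]]
wrist_force: [-1.0, -0.6, -0.5]
gripper_width: 0.277
gripper_force: 35.2
```

>>> {"method": "move_arm", "body": {
  "series": [
    {"grip": 0.1,"xyz": [0,0,15],"angular": [0,0,0]},
    {"grip": 0.1,"xyz": [0,0,26],"angular": [0,0,0]},
    {"grip": 0.1,"xyz": [0,0,31],"angular": [0,0,0]},
    {"grip": 0.1,"xyz": [0,0,31],"angular": [0,0,0]},
    {"grip": 0.1,"xyz": [0,0,31],"angular": [0,0,0]}
  ]
}}

```text
time_s: 17.65
tcp_pos: [0.6167, 0.3176, 0.1222]
ee_rot: [[-1.0, -0.003, 0.001], [-0.003, 1.0, -0.001], [-0.001, -0.001, -1.0]]
wrist_force: [-2.6, -1.9, 8.4]
gripper_width: 0.276
gripper_force: 35.6
```

Green a is deep and bottomed. Deep pockets: blue a, yellow b, green a. Taking the rod back to the holder.

>>> {"method": "move_arm", "body": {
  "series": [
    {"grip": 0.1,"xyz": [0,0,-45],"angular": [0,0,0]},
    {"grip": 0.1,"xyz": [0,0,-90],"angular": [0,0,0]},
    {"grip": 0.1,"xyz": [0,0,-130],"angular": [0,0,0]},
    {"grip": 0.1,"xyz": [20,-37,-145],"angular": [0,0,0]},
    {"grip": 0.1,"xyz": [43,-80,-145],"angular": [0,0,0]},
    {"grip": 0.1,"xyz": [66,-123,-145],"angular": [0,0,0]},
    {"grip": 0.1,"xyz": [89,-166,-145],"angular": [0,0,0]},
    {"grip": 0.1,"xyz": [112,-209,-145],"angular": [0,0,0]},
    {"grip": 0.1,"xyz": [135,-252,-145],"angular": [0,0,0]},
    {"grip": 0.1,"xyz": [158,-296,-145],"angular": [0,0,0]}
  ]
}}

```text
time_s: 18.65
tcp_pos: [0.4578, 0.0202, 0.2647]
ee_rot: [[-1.0, -0.002, 0.001], [-0.002, 1.0, 0.0], [-0.001, 0.0, -1.0]]
wrist_force: [1.1, -0.6, -1.2]
gripper_width: 0.276
gripper_force: 32.1
```

>>> {"method": "move_arm", "body": {
  "series": [
    {"grip": 0.1,"xyz": [0,0,30],"angular": [0,0,0]},
    {"grip": 0.1,"xyz": [0,0,40],"angular": [0,0,0]},
    {"grip": 0.1,"xyz": [0,0,40],"angular": [0,0,0]},
    {"grip": 0.1,"xyz": [0,0,40],"angular": [0,0,0]}
  ]
}}

```text
time_s: 19.05
tcp_pos: [0.4601, 0.0225, 0.225]
ee_rot: [[-1.0, -0.003, 0.001], [-0.003, 1.0, -0.0], [-0.001, -0.0, -1.0]]
wrist_force: [0.3, 0.1, -1.1]
gripper_width: 0.275
gripper_force: 32.1
```

```bash
python3 - <<'E'
from h import *
np.set_printoptions(precision=4,suppress=True)
c=look("pics/w10.png")
E
```

```text
[0.4601 0.0225 0.225 ] [ 0.3  0.1 -1.1] 0.275
```

View pics/w10.png

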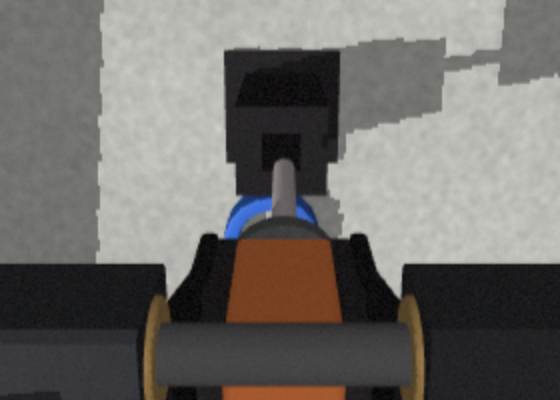

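The holder hole's centre is at (281,152) and the rod tip at (284,160). I'll correct by −2 mm in x and −1 mm in y, then lower.

>>> {"method": "move_arm", "body": {
  "series": [
    {"grip": 0.1,"xyz": [2,-1,0],"angular": [0,0,0]},
    {"grip": 0.1,"xyz": [2,-1,15],"angular": [0,0,0]},
    {"grip": 0.1,"xyz": [2,-1,40],"angular": [0,0,0]},
    {"grip": 0.1,"xyz": [2,-1,65],"angular": [0,0,0]},
    {"grip": 0.1,"xyz": [2,-1,90],"angular": [0,0,0]},
    {"grip": 0.1,"xyz": [2,-1,100],"angular": [0,0,0]},
    {"grip": 0.1,"xyz": [2,-1,103],"angular": [0,0,0]},
    {"grip": 0.1,"xyz": [2,-1,103],"angular": [0,0,0]}
  ]
}}

```text
time_s: 19.9
tcp_pos: [0.4577, 0.0213, 0.1224]
ee_rot: [[-1.0, -0.003, 0.001], [-0.003, 1.0, 0.0], [-0.001, 0.0, -1.0]]
wrist_force: [0.4, -0.2, -1.1]
gripper_width: 0.271
gripper_force: 32.1
```

Nearly seated, with no force. I'll lower 1 mm more and open.

>>> {"method": "move_arm", "body": {
  "series": [
    {"grip": 0.1,"xyz": [0,0,1],"angular": [0,0,0]},
    {"grip": 0.1,"xyz": [0,0,1],"angular": [0,0,0]},
    {"grip": 0.8,"xyz": [0,0,1],"angular": [0,0,0]},
    {"grip": 0.8,"xyz": [0,0,1],"angular": [0,0,0]},
    {"grip": 0.8,"xyz": [0,0,1],"angular": [0,0,0]},
    {"grip": 0.8,"xyz": [0,0,1],"angular": [0,0,0]},
    {"grip": 0.8,"xyz": [0,0,1],"angular": [0,0,0]},
    {"grip": 0.8,"xyz": [0,0,1],"angular": [0,0,0]},
    {"grip": 0.8,"xyz": [0,0,1],"angular": [0,0,0]}
  ]
}}

```text
time_s: 20.8
tcp_pos: [0.4571, 0.0208, 0.1205]
ee_rot: [[-1.0, -0.002, -0.0], [-0.002, 1.0, -0.0], [0.0, -0.0, -1.0]]
wrist_force: [-0.1, -0.1, 0.1]
gripper_width: 0.778
gripper_force: 0.0
```

>>> {"method": "move_arm", "body": {
  "series": [
    {"grip": 0.9,"xyz": [0,0,-40],"angular": [0,0,0]},
    {"grip": 0.9,"xyz": [0,0,-90],"angular": [0,0,0]},
    {"grip": 1,"xyz": [0,0,-140],"angular": [0,0,0]},
    {"grip": 1,"xyz": [0,0,-180],"angular": [0,0,0]},
    {"grip": 1,"xyz": [0,0,-180],"angular": [0,0,0]},
    {"grip": 1,"xyz": [0,0,-180],"angular": [0,0,0]}
  ]
}}

```text
time_s: 21.4
tcp_pos: [0.457, 0.021, 0.3011]
ee_rot: [[-1.0, -0.002, 0.002], [-0.002, 1.0, 0.001], [-0.002, 0.001, -1.0]]
wrist_force: [0.2, -0.1, 0.0]
gripper_width: 0.997
gripper_force: 0.0
```

```bash
python3 - <<'E'
from h import *
np.set_printoptions(precision=4,suppress=True)
c=look("pics/w11.png")
for ce,st in comps(c,"orange",200)[0]:
    k=comps(c,"orange",200)[1];k=(k==k[int(ce[1]),int(ce[0])])&(c["img"].max(2)>200)
    ys,xs=np.where(k)
    if len(xs)>200:u=(xs.mean(),ys.mean());print(len(xs),u,onz(c,u,.146),cv2.minAreaRect(np.c_[xs,ys].astype(np.float32)))
t=cam("top")
for col in("blue","yellow","green","red"):
    for ce,st in comps(t,col,15)[0]:
        if 355<ce[0]<425 and 125<ce[1]<260:print(col,ce,st[2:],onz(t,ce,.136 if col!="red" else .096)[:2])
E
```

```text
[0.457  0.021  0.3011] [ 0.2 -0.1  0. ] 0.997
19344 (np.float64(224.7781741108354), np.float64(178.6647022332506)) [ 0.4459 -0.0645  0.146 ] ((291.17041015625, 205.89254760742188), (624.7242431640625, 226.22120666503906), 14.13047981262207)
600 (np.float64(321.0), np.float64(192.5)) [0.4583 0.0189 0.146 ] ((321.0, 192.5), (23.0, 24.0), 90.0)
blue [391.9 136. ] [ 9 11 84] [ 0.6064 -0.2514]
yellow [393.9 167.9] [ 9 11 87] [ 0.5061 -0.2453]
green [393.6 208.2] [ 8  9 59] [ 0.3843 -0.2296]
red [366.4 139.4] [ 5  8 33] [ 0.6168 -0.1782]
red [417.5 171.5] [ 4  8 32] [ 0.4998 -0.3222]
red [367.2 209. ] [ 5  9 40] [ 0.3973 -0.1566]
```

The rod hangs home at (.458,.019), the same as at the start. From the red ends, the long legs are at +y for blue, −y for yellow and +y for green. The deep pockets match (a, b, a), so no bar needs turning. Green first.

>>> {"method": "move_arm", "body": {
  "series": [
    {"grip": 1,"xyz": [9,-43,-5],"angular": [0,0,0]},
    {"grip": 1,"xyz": [19,-86,-10],"angular": [0,0,0]},
    {"grip": 1,"xyz": [29,-129,-20],"angular": [0,0,0]},
    {"grip": 1,"xyz": [38,-172,-20],"angular": [0,0,0]},
    {"grip": 1,"xyz": [48,-215,-20],"angular": [0,0,0]},
    {"grip": 1,"xyz": [57,-256,-20],"angular": [0,0,0]},
    {"grip": 1,"xyz": [57,-256,-20],"angular": [0,0,0]},
    {"grip": 1,"xyz": [57,-256,-20],"angular": [0,0,0]},
    {"grip": 1,"xyz": [57,-256,-20],"angular": [0,0,0]}
  ]
}}

```text
time_s: 22.4
tcp_pos: [0.4005, -0.2346, 0.3195]
ee_rot: [[-1.0, -0.002, -0.002], [-0.002, 1.0, 0.001], [0.002, 0.001, -1.0]]
wrist_force: [0.0, -0.4, -0.3]
gripper_width: 0.999
gripper_force: 0.0
```

```bash
cat >> h.py <<'E'
def topface(c,col,z=.136,near=(320,190)):
    "top face of the coloured grip nearest to `near`: brightest part of the blob"
    L,l=comps(c,col,80)
    ce,st=min(L,key=lambda q:np.hypot(*(q[0]-np.array(near))))
    lab=np.bincount(l[st[1]:st[1]+st[3],st[0]:st[0]+st[2]].ravel())[1:].argmax()+1
    k=l==lab;V=c["img"].max(2).astype(int);hi=np.percentile(V[k],95)
    ys,xs=np.where(k&(V>hi*.85));rc=cv2.minAreaRect(np.c_[xs,ys].astype(np.float32))
    b=[onz(c,p,z)[:2] for p in cv2.boxPoints(rc)]
    e=[np.linalg.norm(b[i]-b[(i+1)%4]) for i in range(4)]
    d=b[1]-b[0];ang=(np.degrees(np.arctan2(d[1],d[0]))+45)%90-45
    print(col,"n",len(xs),"u",rc[0],"p",np.mean(b,0).round(4),"edges",np.round(e,4),"yaw",round(ang,1));return rc[0]
E
python3 - <<'E'
from h import *
np.set_printoptions(precision=4,suppress=True)
s=r.sense();print(s["tcp_pos"],s["ee_rot"][:,0])
c=cam("wrist");cv2.imwrite("pics/w12.png",c["img"][:,:,::-1])
topface(c,"green");topface(c,"yellow")
for ce,st in comps(c,"red",50)[0]:print("red",ce,st,onz(c,ce,.096))
E
```

```text
[ 0.4005 -0.2346  0.3195] [-1.     -0.0024  0.0021]
green n 523 u (328.03021240234375, 165.828857421875) p [ 0.3829 -0.2303] edges [0.0214 0.022  0.0214 0.0224] yaw -10.1
yellow n 143 u (312.5, 276.5) p [ 0.4991 -0.2456] edges [0.0217 0.0081 0.0218 0.0081] yaw 0.1
red [398.4 169.7] [390 158  18  24 293] [ 0.3945 -0.1546  0.096 ]
red [247.8 257.5] [242 248  13  20 227] [ 0.4969 -0.3207  0.096 ]
red [369.4 339.5] [364 334  12  12 133] [ 0.6081 -0.1767  0.096 ]
```

View pics/w12.png

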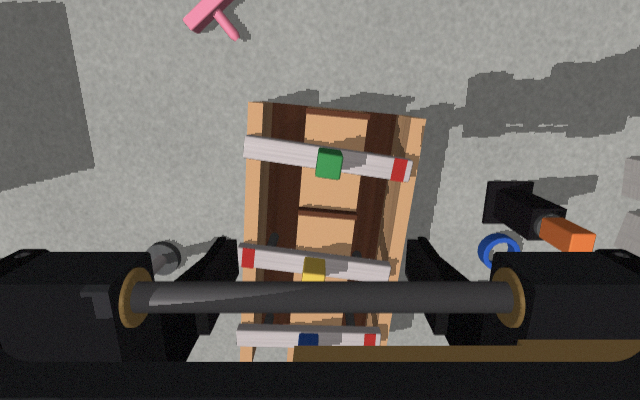

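The wrist view shows the green bar in its place, with the grip at (328,163) and the red end at (400,170). Yellow is below it with its red end on the left, and blue is further on. I'll refine the yaw from the bar's outline and triangulate the height.

```bash
cat >> h.py <<'E'
def baryaw(c,box,z=.096):
    "yaw of the bar from its white+red face inside box (x0,y0,x1,y1)"
    h=cv2.cvtColor(c["img"],cv2.COLOR_RGB2HSV).astype(int);x0,y0,x1,y1=box
    red=((h[...,0]<6)|(h[...,0]>174))&(h[...,1]>130)
    m=((h[...,1]<60)&(h[...,2]>140))|red
    k=np.zeros(m.shape,np.uint8);k[y0:y1,x0:x1]=m[y0:y1,x0:x1];k=cv2.morphologyEx(k,cv2.MORPH_OPEN,np.ones((5,5)))
    ys,xs=np.where(k);P=np.array([onz(c,u,z)[:2] for u in zip(xs,ys)],np.float32)
    rc=cv2.minAreaRect(P*1000);vx,vy,_,_=cv2.fitLine(P,cv2.DIST_HUBER,0,1e-3,1e-3).ravel()
    if vy<0:vx,vy=-vx,-vy
    print("bar n",len(xs),"rect",np.round(rc[0],1),np.round(rc[1],1),"yaw",round(np.degrees(np.arctan2(-vx,vy)),2))
E
python3 - <<'E'
from h import *
np.set_printoptions(precision=4,suppress=True)
c=cam("wrist");u=topface(c,"green");baryaw(c,(240,130,415,188))
t=cam("top");print(tri(c,u,t,(393.6,206.5)))
s=r.sense();print(s["tcp_pos"])
E
```

```text
green n 521 u (327.8513488769531, 165.39190673828125) p [ 0.3829 -0.2302] edges [0.0214 0.0217 0.0215 0.0221] yaw -9.5
bar n 3015 rect [ 389.6 -231.7] [181.1  61. ] yaw -9.01
(array([ 0.3853, -0.2299,  0.1399]), np.float64(0.003167601834083155))
[ 0.4009 -0.2342  0.3203]
```

>>> {"method": "move_arm", "body": {
  "series": [
    {"grip": 1,"xyz": [8,3,30],"angular": [0,0,0.08]},
    {"grip": 1,"xyz": [16,6,70],"angular": [0,0,0.162]},
    {"grip": 1,"xyz": [16,6,115],"angular": [0,0,0.162]},
    {"grip": 1,"xyz": [16,6,155],"angular": [0,0,0.162]},
    {"grip": 1,"xyz": [16,6,185],"angular": [0,0,0.162]},
    {"grip": 0.9,"xyz": [16,6,193],"angular": [0,0,0.162]},
    {"grip": 0.5,"xyz": [16,6,193],"angular": [0,0,0.162]},
    {"grip": 0.1,"xyz": [16,6,193],"angular": [0,0,0.162]},
    {"grip": 0.1,"xyz": [16,6,193],"angular": [0,0,0.162]},
    {"grip": 0.1,"xyz": [16,6,193],"angular": [0,0,0.162]}
  ]
}}

```text
time_s: 23.55
tcp_pos: [0.3855, -0.2294, 0.1289]
ee_rot: [[-0.987, 0.159, 0.003], [0.159, 0.987, -0.001], [-0.003, -0.0, -1.0]]
wrist_force: [-1.3, -0.0, 1.0]
gripper_width: 0.631
gripper_force: 0.0
```

>>> {"method": "move_arm", "body": {
  "series": [
    {"grip": 0.1,"xyz": [0,0,0],"angular": [0,0,0]},
    {"grip": 0.1,"xyz": [0,0,0],"angular": [0,0,0]},
    {"grip": 0.1,"xyz": [0,0,0],"angular": [0,0,0]},
    {"grip": 0.1,"xyz": [0,0,0],"angular": [0,0,0]},
    {"grip": 0.1,"xyz": [0,0,0],"angular": [0,0,0]},
    {"grip": 0.1,"xyz": [0,0,0],"angular": [0,0,0]},
    {"grip": 0.1,"xyz": [0,0,0],"angular": [0,0,0]}
  ]
}}

```text
time_s: 24.25
tcp_pos: [0.3847, -0.2292, 0.1277]
ee_rot: [[-0.987, 0.16, 0.0], [0.16, 0.987, 0.0], [-0.0, 0.0, -1.0]]
wrist_force: [0.1, 2.0, 1.4]
gripper_width: 0.277
gripper_force: 30.0
```

Gripped. Lifting the green bar and carrying it.

>>> {"method": "move_arm", "body": {
  "series": [
    {"grip": 0.1,"xyz": [0,0,-25],"angular": [0,0,0]},
    {"grip": 0.1,"xyz": [0,0,-65],"angular": [0,0,0]},
    {"grip": 0.1,"xyz": [0,0,-110],"angular": [0,0,0]},
    {"grip": 0.1,"xyz": [0,0,-155],"angular": [0,0,0]},
    {"grip": 0.1,"xyz": [-10,30,-160],"angular": [0,0,0]},
    {"grip": 0.1,"xyz": [-21,70,-160],"angular": [0,0,0]},
    {"grip": 0.1,"xyz": [-34,113,-160],"angular": [0,0,0]},
    {"grip": 0.1,"xyz": [-47,156,-160],"angular": [0,0,0]},
    {"grip": 0.1,"xyz": [-60,200,-160],"angular": [0,0,0]},
    {"grip": 0.1,"xyz": [-73,243,-160],"angular": [0,0,0]}
  ]
}}

```text
time_s: 25.25
tcp_pos: [0.4951, 0.0006, 0.2865]
ee_rot: [[-0.987, 0.16, -0.002], [0.16, 0.987, -0.0], [0.002, -0.001, -1.0]]
wrist_force: [1.4, -1.2, -2.3]
gripper_width: 0.279
gripper_force: 30.0
```

>>> {"method": "move_arm", "body": {
  "series": [
    {"grip": 0.1,"xyz": [-13,43,0],"angular": [0,0,-0.05]},
    {"grip": 0.1,"xyz": [-26,86,0],"angular": [0,0,-0.1]},
    {"grip": 0.1,"xyz": [-39,129,0],"angular": [0,0,-0.15]},
    {"grip": 0.1,"xyz": [-52,172,0],"angular": [0,0,-0.2]},
    {"grip": 0.1,"xyz": [-65,215,0],"angular": [0,0,-0.25]},
    {"grip": 0.1,"xyz": [-78,255,0],"angular": [0,0,-0.292]},
    {"grip": 0.1,"xyz": [-84,281,0],"angular": [0,0,-0.292]},
    {"grip": 0.1,"xyz": [-84,281,0],"angular": [0,0,-0.292]},
    {"grip": 0.1,"xyz": [-84,281,0],"angular": [0,0,-0.292]},
    {"grip": 0.1,"xyz": [-84,281,0],"angular": [0,0,-0.292]}
  ]
}}

```text
time_s: 26.25
tcp_pos: [0.6226, 0.262, 0.2868]
ee_rot: [[-0.991, -0.131, -0.002], [-0.131, 0.991, -0.001], [0.002, -0.001, -1.0]]
wrist_force: [-0.1, 0.6, -2.5]
gripper_width: 0.269
gripper_force: 30.0
```

```bash
python3 - <<'E'
from h import *
np.set_printoptions(precision=4,suppress=True)
s=r.sense();print(s["tcp_pos"],s["ee_rot"][:,0],s["gripper_width"])
c=cam("wrist");d=cam("scene")
a=c["img"][40:340,120:520,::-1];b=cv2.resize(d["img"][160:400,260:580,::-1],(400,300))
cv2.imwrite("pics/w13.png",np.hstack([a,b]))
E
```

```text
[0.6226 0.262  0.2868] [-0.9914 -0.1308  0.0019] 0.2692632102953632
```

View pics/w13.png

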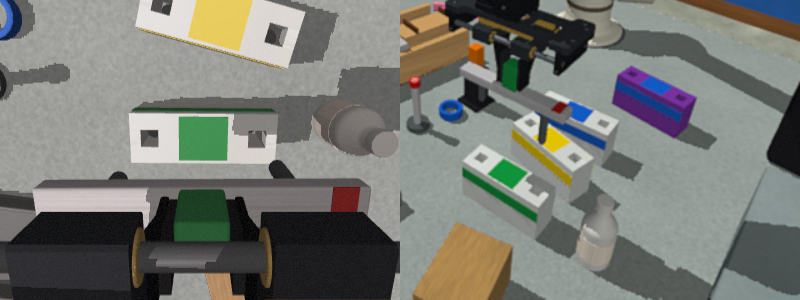

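The wrist crop shows the block parallel to the bar, with the pockets at (150,138) and (257,134), the hanging legs visible and the red end at +y. A small shift, then lower to just above the mouths.

>>> {"method": "move_arm", "body": {
  "series": [
    {"grip": 0.1,"xyz": [-1.5,1.5,20],"angular": [0,0,0]},
    {"grip": 0.1,"xyz": [-1.5,1.5,50],"angular": [0,0,0]},
    {"grip": 0.1,"xyz": [-1.5,1.5,80],"angular": [0,0,0]},
    {"grip": 0.1,"xyz": [-1.5,1.5,90],"angular": [0,0,0]},
    {"grip": 0.1,"xyz": [-1.5,1.5,90],"angular": [0,0,0]},
    {"grip": 0.1,"xyz": [-1.5,1.5,90],"angular": [0,0,0]}
  ]
}}

```text
time_s: 26.95
tcp_pos: [0.6254, 0.2647, 0.1995]
ee_rot: [[-0.991, -0.132, 0.003], [-0.132, 0.991, 0.001], [-0.003, 0.001, -1.0]]
wrist_force: [1.1, -0.2, -2.2]
gripper_width: 0.276
gripper_force: 30.0
```

```bash
python3 - <<'E'
from h import *
np.set_printoptions(precision=4,suppress=True)
s=r.sense();print(s["tcp_pos"],s["ee_rot"][:,0],s["gripper_width"])
c=cam("wrist")
cv2.imwrite("pics/w14.png",cv2.resize(c["img"][100:260,180:460,::-1],None,fx=2.8,fy=2.8))
E
```

```text
[0.6254 0.2647 0.1995] [-0.9913 -0.1315 -0.0031] 0.2759796383549358
```

View pics/w14.png

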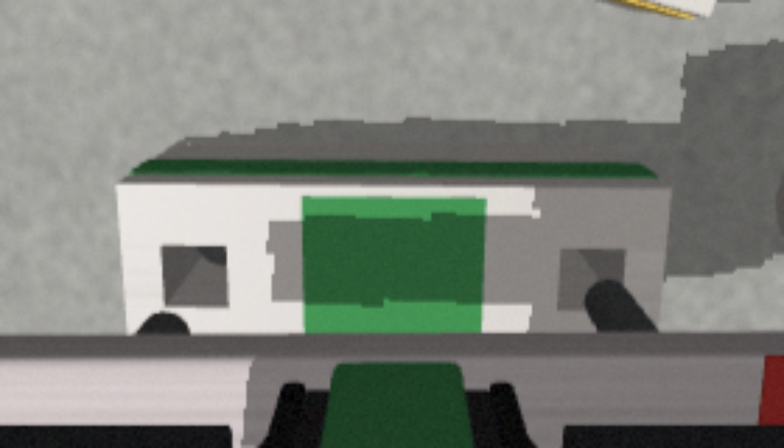

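The view shows the long leg at (605,295) above mouth a, centred at (592,277), and the short leg in line with b. I need about 1.5 mm back in x and 0.7 mm in y, then insert.

>>> {"method": "move_arm", "body": {
  "series": [
    {"grip": 0.1,"xyz": [1.5,-0.7,0],"angular": [0,0,0]},
    {"grip": 0.1,"xyz": [1.5,-0.7,8],"angular": [0,0,0]},
    {"grip": 0.1,"xyz": [1.5,-0.7,20],"angular": [0,0,0]},
    {"grip": 0.1,"xyz": [1.5,-0.7,30],"angular": [0,0,0]},
    {"grip": 0.1,"xyz": [1.5,-0.7,34],"angular": [0,0,0]},
    {"grip": 0.1,"xyz": [1.5,-0.7,38],"angular": [0,0,0]}
  ]
}}

```text
time_s: 27.6
tcp_pos: [0.6229, 0.2636, 0.1585]
ee_rot: [[-0.991, -0.132, -0.001], [-0.132, 0.991, -0.001], [0.001, -0.001, -1.0]]
wrist_force: [0.2, -0.1, -3.3]
gripper_width: 0.276
gripper_force: 30.0
```

>>> {"method": "move_arm", "body": {
  "series": [
    {"grip": 0.1,"xyz": [0,0,10],"angular": [0,0,0]},
    {"grip": 0.1,"xyz": [0,0,20],"angular": [0,0,0]},
    {"grip": 0.1,"xyz": [0,0,28],"angular": [0,0,0]},
    {"grip": 0.1,"xyz": [0,0,31.5],"angular": [0,0,0]},
    {"grip": 0.1,"xyz": [0,0,32],"angular": [0,0,0]},
    {"grip": 0.1,"xyz": [0,0,32],"angular": [0,0,0]}
  ]
}}

```text
time_s: 28.2
tcp_pos: [0.6231, 0.2638, 0.1278]
ee_rot: [[-0.991, -0.132, 0.0], [-0.132, 0.991, 0.0], [-0.0, 0.0, -1.0]]
wrist_force: [-0.0, -1.5, -0.7]
gripper_width: 0.277
gripper_force: 30.0
```

Seated: the weight has come off the wrist. Releasing and rising.

>>> {"method": "move_arm", "body": {
  "series": [
    {"grip": 0.6,"xyz": [0,0,0],"angular": [0,0,0]},
    {"grip": 0.6,"xyz": [0,0,0],"angular": [0,0,0]},
    {"grip": 0.6,"xyz": [0,0,0],"angular": [0,0,0]},
    {"grip": 0.6,"xyz": [0,0,0],"angular": [0,0,0]},
    {"grip": 0.6,"xyz": [0,0,-20],"angular": [0,0,0]},
    {"grip": 0.6,"xyz": [0,0,-60],"angular": [0,0,0]},
    {"grip": 1,"xyz": [0,0,-110],"angular": [0,0,0]},
    {"grip": 1,"xyz": [0,0,-160],"angular": [0,0,0]},
    {"grip": 1,"xyz": [0,0,-190],"angular": [0,0,0]},
    {"grip": 1,"xyz": [0,0,-190],"angular": [0,0,0]}
  ]
}}

```text
time_s: 29.2
tcp_pos: [0.6249, 0.2644, 0.3247]
ee_rot: [[-0.991, -0.132, 0.011], [-0.132, 0.991, 0.006], [-0.012, 0.004, -1.0]]
wrist_force: [0.3, -0.6, 0.2]
gripper_width: 0.876
gripper_force: 0.0
```

```bash
python3 - <<'E'
from h import *
np.set_printoptions(precision=4,suppress=True)
s=r.sense();print(s["tcp_pos"],s["ee_rot"][:,0],s["wrist_force"])
c=cam("wrist");u=topface(c,"green");u2=topface(c,"green",.136,(320,170))
c["img"];cv2.imwrite("pics/w15.png",c["img"][:,:,::-1])
t=cam("top")
for col in("blue","yellow","green","red"):
    for ce,st in comps(t,col,12)[0]:
        if 195<ce[0]<425 and 120<ce[1]<260:print(col,ce,st[2:],onz(t,ce,.136 if col!="red" else .096)[:2])
E
```

```text
[0.6249 0.2644 0.3247] [-0.9912 -0.1316 -0.0121] [ 0.2986 -0.6268  0.1923]
green n 599 u (320.0, 176.0) p [0.6211 0.2614] edges [0.0401 0.0218 0.0409 0.0218] yaw 7.5
green n 599 u (320.0, 176.0) p [0.6211 0.2614] edges [0.0401 0.0218 0.0409 0.0218] yaw 7.5
blue [392.  136.1] [ 9 11 83] [ 0.6061 -0.2517]
blue [308.3 177.5] [ 16  15 108] [0.4996 0.0108]
blue [236.8 214.5] [ 14  15 125] [0.407  0.2273]
blue [254.6 221.9] [12  3 15] [0.3804 0.177 ]
yellow [393.9 167.9] [ 9 11 87] [ 0.5061 -0.2453]
yellow [227.6 186.3] [ 16  14 215] [0.4943 0.2499]
yellow [234.8 196.5] [36  2 48] [0.4615 0.2304]
green [223.4 145.6] [15  9 70] [0.6219 0.2565]
green [227.3 155.3] [15  6 39] [0.5903 0.2463]
red [366.4 139.4] [ 5  8 33] [ 0.6168 -0.1782]
red [311.  144.6] [ 7  8 45] [ 0.6154 -0.0059]
red [200.5 154.5] [ 5  8 30] [0.6142 0.335 ]
red [417.5 171.5] [ 4  8 32] [ 0.4998 -0.3222]
```

>>> {"method": "move_arm", "body": {
  "series": [
    {"grip": 1,"xyz": [14,-43,0],"angular": [0,0,0.03]},
    {"grip": 1,"xyz": [28,-86,0],"angular": [0,0,0.06]},
    {"grip": 1,"xyz": [42,-129,0],"angular": [0,0,0.1]},
    {"grip": 1,"xyz": [56,-172,0],"angular": [0,0,0.15]},
    {"grip": 1,"xyz": [71,-215,0],"angular": [0,0,0.2]},
    {"grip": 1,"xyz": [86,-258,0],"angular": [0,0,0.25]},
    {"grip": 1,"xyz": [100,-300,0],"angular": [0,0,0.292]},
    {"grip": 1,"xyz": [115,-343,0],"angular": [0,0,0.292]},
    {"grip": 1,"xyz": [129,-386,0],"angular": [0,0,0.292]},
    {"grip": 1,"xyz": [143,-427,0],"angular": [0,0,0.292]}
  ]
}}

```text
time_s: 30.3
tcp_pos: [0.536, -0.1799, 0.3155]
ee_rot: [[-0.987, 0.16, -0.004], [0.16, 0.987, 0.001], [0.004, -0.0, -1.0]]
wrist_force: [0.8, -0.2, 0.6]
gripper_width: 1.004
gripper_force: 0.0
```

>>> {"method": "move_arm", "body": {
  "series": [
    {"grip": 1,"xyz": [5,-32,0],"angular": [0,0,0]},
    {"grip": 1,"xyz": [9,-63,0],"angular": [0,0,0]},
    {"grip": 1,"xyz": [9,-63,0],"angular": [0,0,0]},
    {"grip": 1,"xyz": [9,-63,0],"angular": [0,0,0]},
    {"grip": 1,"xyz": [9,-63,0],"angular": [0,0,0]}
  ]
}}

```text
time_s: 30.8
tcp_pos: [0.5184, -0.2383, 0.3165]
ee_rot: [[-0.987, 0.159, -0.002], [0.159, 0.987, 0.001], [0.002, 0.0, -1.0]]
wrist_force: [0.5, 1.2, 0.0]
gripper_width: 1.004
gripper_force: 0.0
```

```bash
python3 - <<'E'
from h import *
np.set_printoptions(precision=4,suppress=True)
s=r.sense();print(s["tcp_pos"],s["ee_rot"][:,0])
c=cam("wrist");cv2.imwrite("pics/w16.png",c["img"][:,:,::-1])
u=topface(c,"yellow")
u=np.round(u).astype(int);baryaw(c,(u[0]-90,u[1]-28,u[0]+90,u[1]+28))
for ce,st in comps(c,"red",50)[0]:print("red",ce,st,onz(c,ce,.096))
t=cam("top");L=[ce for ce,st in comps(t,"yellow",12)[0] if 355<ce[0]<425]
print(L,tri(c,u,t,L[0]-[0,1.5]))
E
```

```text
[ 0.5184 -0.2383  0.3165] [-0.9873  0.1589  0.0019]
yellow n 551 u (313.5, 174.5) p [ 0.5075 -0.246 ] edges [0.0214 0.022  0.0218 0.022 ] yaw -9.2
bar n 3263 rect [ 514.9 -251.5] [187.5  59.3] yaw -6.17
red [242.8 168.2] [236 157  15  24 298] [ 0.4972 -0.3207  0.096 ]
red [554.4 222.8] [541 213  30  23 373] [0.6119 0.0049 0.096 ]
red [118.4 232.1] [103 222  28  24 305] [ 0.5455 -0.4733  0.096 ]
red [390.3 247. ] [384 237  14  21 244] [ 0.6118 -0.1768  0.096 ]
red [343.2 333.2] [ 311  320   67   26 1139] [ 0.7164 -0.2454  0.096 ]
[array([393.9, 167.9])] (array([ 0.5044, -0.2437,  0.1538]), np.float64(0.0013225379951627952))
```

Yellow bar: grip at (.5075,−.246), yaw ≈ −8.5°, red end at −y.

>>> {"method": "move_arm", "body": {
  "series": [
    {"grip": 1,"xyz": [4,-4,30],"angular": [0,0,0]},
    {"grip": 1,"xyz": [8,-7,70],"angular": [0,0,-0.01]},
    {"grip": 1,"xyz": [8,-7,115],"angular": [0,0,-0.01]},
    {"grip": 1,"xyz": [8,-7,155],"angular": [0,0,-0.01]},
    {"grip": 1,"xyz": [8,-7,180],"angular": [0,0,-0.01]},
    {"grip": 0.9,"xyz": [8,-7,189],"angular": [0,0,-0.01]},
    {"grip": 0.5,"xyz": [8,-7,189],"angular": [0,0,-0.01]},
    {"grip": 0.1,"xyz": [8,-7,189],"angular": [0,0,-0.01]},
    {"grip": 0.1,"xyz": [8,-7,189],"angular": [0,0,-0.01]},
    {"grip": 0.1,"xyz": [8,-7,189],"angular": [0,0,-0.01]}
  ]
}}

```text
time_s: 31.9
tcp_pos: [0.5103, -0.2448, 0.1301]
ee_rot: [[-0.989, 0.149, 0.003], [0.149, 0.989, -0.001], [-0.003, -0.0, -1.0]]
wrist_force: [1.0, 0.1, -0.0]
gripper_width: 0.629
gripper_force: 0.0
```

>>> {"method": "move_arm", "body": {
  "series": [
    {"grip": 0.1,"xyz": [0,0,0],"angular": [0,0,0]},
    {"grip": 0.1,"xyz": [0,0,0],"angular": [0,0,0]},
    {"grip": 0.1,"xyz": [0,0,0],"angular": [0,0,0]},
    {"grip": 0.1,"xyz": [0,0,0],"angular": [0,0,0]},
    {"grip": 0.1,"xyz": [0,0,0],"angular": [0,0,0]},
    {"grip": 0.1,"xyz": [0,0,0],"angular": [0,0,0]},
    {"grip": 0.1,"xyz": [0,0,0],"angular": [0,0,0]}
  ]
}}

```text
time_s: 32.6
tcp_pos: [0.5095, -0.2447, 0.1286]
ee_rot: [[-0.989, 0.15, 0.0], [0.15, 0.989, 0.0], [-0.0, 0.0, -1.0]]
wrist_force: [0.3, 0.1, 1.3]
gripper_width: 0.274
gripper_force: 30.0
```

>>> {"method": "move_arm", "body": {
  "series": [
    {"grip": 0.1,"xyz": [0,0,-25],"angular": [0,0,0]},
    {"grip": 0.1,"xyz": [0,0,-65],"angular": [0,0,0]},
    {"grip": 0.1,"xyz": [0,0,-110],"angular": [0,0,0]},
    {"grip": 0.1,"xyz": [0,0,-155],"angular": [0,0,0]},
    {"grip": 0.1,"xyz": [5,30,-160],"angular": [0,0,0]},
    {"grip": 0.1,"xyz": [11,75,-160],"angular": [0,0,0]},
    {"grip": 0.1,"xyz": [18,120,-160],"angular": [0,0,0]},
    {"grip": 0.1,"xyz": [25,165,-160],"angular": [0,0,0]},
    {"grip": 0.1,"xyz": [32,210,-160],"angular": [0,0,0]},
    {"grip": 0.1,"xyz": [38,252,-160],"angular": [0,0,0]}
  ]
}}

```text
time_s: 33.6
tcp_pos: [0.5085, 0.0119, 0.2875]
ee_rot: [[-0.989, 0.15, -0.002], [0.15, 0.989, 0.0], [0.002, -0.0, -1.0]]
wrist_force: [1.3, 0.4, -2.5]
gripper_width: 0.272
gripper_force: 30.0
```

>>> {"method": "move_arm", "body": {
  "series": [
    {"grip": 0.1,"xyz": [7,45,0],"angular": [0,0,0]},
    {"grip": 0.1,"xyz": [14,90,0],"angular": [0,0,-0.01]},
    {"grip": 0.1,"xyz": [21,135,0],"angular": [0,0,-0.02]},
    {"grip": 0.1,"xyz": [27,180,0],"angular": [0,0,-0.028]},
    {"grip": 0.1,"xyz": [33,220,0],"angular": [0,0,-0.028]},
    {"grip": 0.1,"xyz": [38,250,0],"angular": [0,0,-0.028]},
    {"grip": 0.1,"xyz": [38,250,0],"angular": [0,0,-0.028]},
    {"grip": 0.1,"xyz": [38,250,60],"angular": [0,0,-0.028]},
    {"grip": 0.1,"xyz": [38,250,85],"angular": [0,0,-0.028]},
    {"grip": 0.1,"xyz": [38,250,85],"angular": [0,0,-0.028]}
  ]
}}

```text
time_s: 34.6
tcp_pos: [0.5057, 0.2599, 0.197]
ee_rot: [[-0.992, 0.124, -0.012], [0.124, 0.992, -0.009], [0.011, -0.01, -1.0]]
wrist_force: [-1.0, -0.6, -4.1]
gripper_width: 0.275
gripper_force: 30.0
```

>>> {"method": "move_arm", "body": {
  "series": [
    {"grip": 0.1,"xyz": [0,0,0],"angular": [0,0,0]},
    {"grip": 0.1,"xyz": [0,0,0],"angular": [0,0,0]}
  ]
}}

```text
time_s: 34.8
tcp_pos: [0.5108, 0.2635, 0.206]
ee_rot: [[-0.993, 0.122, 0.004], [0.122, 0.993, 0.002], [-0.004, 0.003, -1.0]]
wrist_force: [-0.4, 0.1, -3.5]
gripper_width: 0.274
gripper_force: 30.0
```

```bash
cat >> h.py <<'E'
def mouths(c):
    "pocket mouths and dark legs while a bar is held over a block: centroids of dark blobs in rows<240"
    v=c["img"].max(2);m=((v<110)).astype(np.uint8);m[235:]=0
    n,l,st,ce=cv2.connectedComponentsWithStats(m)
    for i in range(1,n):
        if 100<st[i][4]<3000:print("dark",ce[i].round(1),st[i])
E
python3 - <<'E'
from h import *
np.set_printoptions(precision=4,suppress=True)
s=r.sense();print(s["tcp_pos"],s["ee_rot"][:,0],s["gripper_width"],s["wrist_force"])
c=cam("wrist");cv2.imwrite("pics/w17.png",c["img"][:,:,::-1])
for x in holes(c):print(*x)
L=comps(c,"yellow",200)[0]
for ce,st in L:print(ce,st)
mouths(c)
E
```

```text
[0.5108 0.2635 0.206 ] [-0.9926  0.1218 -0.0036] 0.27355785634489 [-0.3565  0.1224 -3.4994]
[211.9  91.7] 698.0 1.11 [0.4194 0.1931] [87 85 82]
[358.7  49.3] 771.5 1.1 [0.4042 0.3014] [151 147 144]
[284.1  69.7] 4944.0 0.97 [0.411  0.2474] [ 61 105 197]
[320.8 158. ] [229 156 184   5 877]
[320.4 193.2] [ 289  169   64   50 3121]
[321.3 255.9] [ 293  229   57   53 2713]
dark [356.5  49.6] [344  34  25  32 504]
dark [211.8  91.6] [197  77  31  30 582]
dark [387.5 196.6] [379 186  21  21 375]
dark [107.1 212.8] [  72  195   57   40 1143]
dark [ 76.3 225. ] [ 61 213  37  22 593]
dark [321.3 231.6] [298 229  47   6 270]
```

The yellow patch is centred at (320,193) and mouth a is at (389,196). The measured TCP is about 1.6 mm too far in x. Correcting and inserting.

>>> {"method": "move_arm", "body": {
  "series": [
    {"grip": 0.1,"xyz": [1.6,-0.5,0],"angular": [0,0,0]},
    {"grip": 0.1,"xyz": [1.6,-0.5,10],"angular": [0,0,0]},
    {"grip": 0.1,"xyz": [1.6,-0.5,22],"angular": [0,0,0]},
    {"grip": 0.1,"xyz": [1.6,-0.5,34],"angular": [0,0,0]},
    {"grip": 0.1,"xyz": [1.6,-0.5,44],"angular": [0,0,0]},
    {"grip": 0.1,"xyz": [1.6,-0.5,47],"angular": [0,0,0]}
  ]
}}

```text
time_s: 35.45
tcp_pos: [0.5069, 0.262, 0.1543]
ee_rot: [[-0.993, 0.122, -0.003], [0.122, 0.993, -0.002], [0.003, -0.003, -1.0]]
wrist_force: [0.1, -0.6, -3.6]
gripper_width: 0.271
gripper_force: 30.0
```

>>> {"method": "move_arm", "body": {
  "series": [
    {"grip": 0.1,"xyz": [0,0,0],"angular": [0,0,0]},
    {"grip": 0.1,"xyz": [0,0,10],"angular": [0,0,0]},
    {"grip": 0.1,"xyz": [0,0,20],"angular": [0,0,0]},
    {"grip": 0.1,"xyz": [0,0,26],"angular": [0,0,0]},
    {"grip": 0.1,"xyz": [0,0,28],"angular": [0,0,0]},
    {"grip": 0.1,"xyz": [0,0,28],"angular": [0,0,0]},
    {"grip": 0.1,"xyz": [0,0,28],"angular": [0,0,0]}
  ]
}}

```text
time_s: 36.15
tcp_pos: [0.5078, 0.2627, 0.1286]
ee_rot: [[-0.993, 0.122, 0.0], [0.122, 0.993, -0.0], [-0.0, -0.0, -1.0]]
wrist_force: [-0.5, -0.4, -1.2]
gripper_width: 0.276
gripper_force: 30.0
```

>>> {"method": "move_arm", "body": {
  "series": [
    {"grip": 0.6,"xyz": [0,0,0],"angular": [0,0,0]},
    {"grip": 0.6,"xyz": [0,0,0],"angular": [0,0,0]},
    {"grip": 0.6,"xyz": [0,0,0],"angular": [0,0,0]},
    {"grip": 0.6,"xyz": [0,0,0],"angular": [0,0,0]},
    {"grip": 0.6,"xyz": [0,0,-20],"angular": [0,0,0]},
    {"grip": 0.6,"xyz": [0,0,-60],"angular": [0,0,0]},
    {"grip": 1,"xyz": [0,0,-110],"angular": [0,0,0]},
    {"grip": 1,"xyz": [0,0,-160],"angular": [0,0,0]},
    {"grip": 1,"xyz": [0,0,-190],"angular": [0,0,0]},
    {"grip": 1,"xyz": [0,0,-190],"angular": [0,0,0]}
  ]
}}

```text
time_s: 37.15
tcp_pos: [0.5096, 0.2638, 0.3248]
ee_rot: [[-0.993, 0.121, 0.01], [0.122, 0.993, 0.007], [-0.009, 0.008, -1.0]]
wrist_force: [-0.1, -0.3, -0.4]
gripper_width: 0.874
gripper_force: 0.0
```

```bash
python3 - <<'E'
from h import *
np.set_printoptions(precision=4,suppress=True)
s=r.sense();print(s["tcp_pos"],s["ee_rot"][:,0])
c=cam("wrist");topface(c,"yellow",.136,(320,170));cv2.imwrite("pics/w18.png",c["img"][:,:,::-1])
t=cam("top")
for col in("blue","yellow","green","red"):
    for ce,st in comps(t,col,12)[0]:
        if 195<ce[0]<425 and 120<ce[1]<260:print(col,ce,st[2:],onz(t,ce,.136 if col!="red" else .096)[:2])
E
```

```text
[0.5096 0.2638 0.3248] [-0.9925  0.1215 -0.0091]
yellow n 631 u (319.5, 177.0) p [0.5061 0.2619] edges [0.0411 0.0218 0.0419 0.0218] yaw -7.1
blue [392.  136.1] [ 9 11 84] [ 0.6061 -0.2517]
blue [308.3 177.5] [ 16  15 107] [0.4996 0.0108]
blue [233.8 216.2] [ 18  17 226] [0.4028 0.2362]
blue [238.7 225.6] [43 10 53] [0.3737 0.2235]
yellow [226.1 183.1] [ 16  11 108] [0.5045 0.2539]
yellow [227.4 191.4] [17  4 51] [0.4789 0.2513]
yellow [227.9 196.3] [48  3 66] [0.4639 0.2505]
red [366.4 139.4] [ 5  8 33] [ 0.6168 -0.1782]
red [311.  144.6] [ 7  8 45] [ 0.6154 -0.0059]
red [251.8 186. ] [ 5  9 33] [0.4999 0.1838]
```

>>> {"method": "move_arm", "body": {
  "series": [
    {"grip": 1,"xyz": [-15,-43,0],"angular": [0,0,0]},
    {"grip": 1,"xyz": [-30,-86,0],"angular": [0,0,0]},
    {"grip": 1,"xyz": [-45,-129,0],"angular": [0,0,0]},
    {"grip": 1,"xyz": [-60,-172,0],"angular": [0,0,0]},
    {"grip": 1,"xyz": [-75,-215,0],"angular": [0,0,0]},
    {"grip": 1,"xyz": [-90,-258,0],"angular": [0,0,0]},
    {"grip": 1,"xyz": [-105,-301,0],"angular": [0,0,0]},
    {"grip": 1,"xyz": [-120,-344,0],"angular": [0,0,0]},
    {"grip": 1,"xyz": [-135,-387,0],"angular": [0,0,0]},
    {"grip": 1,"xyz": [-150,-430,0],"angular": [0,0,0]}
  ]
}}

```text
time_s: 38.25
tcp_pos: [0.6037, -0.1841, 0.3162]
ee_rot: [[-0.993, 0.122, -0.004], [0.122, 0.993, 0.001], [0.004, 0.0, -1.0]]
wrist_force: [0.7, 0.7, 0.3]
gripper_width: 0.999
gripper_force: 0.0
```

>>> {"method": "move_arm", "body": {
  "series": [
    {"grip": 1,"xyz": [-12,-35,0],"angular": [0,0,0.03]},
    {"grip": 1,"xyz": [-21,-61,0],"angular": [0,0,0.03]},
    {"grip": 1,"xyz": [-21,-61,0],"angular": [0,0,0.03]},
    {"grip": 1,"xyz": [-21,-61,0],"angular": [0,0,0.03]},
    {"grip": 1,"xyz": [-21,-61,0],"angular": [0,0,0.03]}
  ]
}}

```text
time_s: 38.75
tcp_pos: [0.6173, -0.2446, 0.3175]
ee_rot: [[-0.989, 0.151, -0.002], [0.151, 0.989, 0.001], [0.002, 0.0, -1.0]]
wrist_force: [0.3, -0.9, -1.0]
gripper_width: 1.0
gripper_force: 0.0
```

```bash
python3 - <<'E'
from h import *
np.set_printoptions(precision=4,suppress=True)
s=r.sense();print(s["tcp_pos"],s["ee_rot"][:,0])
c=cam("wrist");cv2.imwrite("pics/w19.png",c["img"][:,:,::-1])
u=topface(c,"blue")
u=np.round(u).astype(int);baryaw(c,(u[0]-90,u[1]-28,u[0]+90,u[1]+28))
for ce,st in comps(c,"red",50)[0]:print("red",ce,st,onz(c,ce,.096))
E
```

```text
[ 0.6173 -0.2446  0.3175] [-0.9886  0.1508  0.002 ]
blue n 521 u (313.3999938964844, 177.70001220703125) p [ 0.6097 -0.2531] edges [0.0217 0.0218 0.0222 0.0218] yaw -1.5
bar n 3621 rect [ 618.2 -259.4] [189.1  59.9] yaw -3.39
red [565.  130.3] [549 119  33  24 591] [0.6085 0.007  0.096 ]
red [ 91.5 137.3] [ 75 127  32  23 424] [ 0.5417 -0.4743  0.096 ]
red [386.5 160.7] [380 149  14  25 306] [ 0.612  -0.1767  0.096 ]
red [333.6 272.8] [ 303  260   70   22 1038] [ 0.733  -0.2501  0.096 ]
```

Blue bar: grip at (.6097,−.2531), yaw ≈ −1.6° from both the grip face and the red end. Turning 7° and gripping.

>>> {"method": "move_arm", "body": {
  "series": [
    {"grip": 1,"xyz": [2,-4,30],"angular": [0,0,-0.06]},
    {"grip": 1,"xyz": [4.5,-7.5,70],"angular": [0,0,-0.122]},
    {"grip": 1,"xyz": [4.5,-7.5,115],"angular": [0,0,-0.122]},
    {"grip": 1,"xyz": [4.5,-7.5,155],"angular": [0,0,-0.122]},
    {"grip": 1,"xyz": [4.5,-7.5,180],"angular": [0,0,-0.122]},
    {"grip": 0.9,"xyz": [4.5,-7.5,189],"angular": [0,0,-0.122]},
    {"grip": 0.5,"xyz": [4.5,-7.5,189],"angular": [0,0,-0.122]},
    {"grip": 0.1,"xyz": [4.5,-7.5,189],"angular": [0,0,-0.122]},
    {"grip": 0.1,"xyz": [4.5,-7.5,189],"angular": [0,0,-0.122]},
    {"grip": 0.1,"xyz": [4.5,-7.5,189],"angular": [0,0,-0.122]}
  ]
}}

```text
time_s: 39.8
tcp_pos: [0.6129, -0.2523, 0.1314]
ee_rot: [[-1.0, 0.03, 0.003], [0.03, 1.0, -0.001], [-0.003, -0.001, -1.0]]
wrist_force: [0.1, 0.6, 0.6]
gripper_width: 0.631
gripper_force: 0.0
```

>>> {"method": "move_arm", "body": {
  "series": [
    {"grip": 0.1,"xyz": [0,0,0],"angular": [0,0,0]},
    {"grip": 0.1,"xyz": [0,0,0],"angular": [0,0,0]},
    {"grip": 0.1,"xyz": [0,0,0],"angular": [0,0,0]},
    {"grip": 0.1,"xyz": [0,0,0],"angular": [0,0,0]},
    {"grip": 0.1,"xyz": [0,0,0],"angular": [0,0,0]},
    {"grip": 0.1,"xyz": [0,0,0],"angular": [0,0,0]},
    {"grip": 0.1,"xyz": [0,0,0],"angular": [0,0,0]}
  ]
}}

```text
time_s: 40.5
tcp_pos: [0.6121, -0.252, 0.1296]
ee_rot: [[-1.0, 0.03, 0.0], [0.03, 1.0, 0.0], [-0.0, 0.0, -1.0]]
wrist_force: [-0.3, 1.6, 1.2]
gripper_width: 0.278
gripper_force: 30.0
```

>>> {"method": "move_arm", "body": {
  "series": [
    {"grip": 0.1,"xyz": [0,0,-25],"angular": [0,0,0]},
    {"grip": 0.1,"xyz": [0,0,-65],"angular": [0,0,0]},
    {"grip": 0.1,"xyz": [0,0,-110],"angular": [0,0,0]},
    {"grip": 0.1,"xyz": [0,0,-155],"angular": [0,0,0]},
    {"grip": 0.1,"xyz": [13,30,-160],"angular": [0,0,0]},
    {"grip": 0.1,"xyz": [30,70,-160],"angular": [0,0,0]},
    {"grip": 0.1,"xyz": [48,111,-160],"angular": [0,0,0]},
    {"grip": 0.1,"xyz": [66,152,-160],"angular": [0,0,0]},
    {"grip": 0.1,"xyz": [84,193,-160],"angular": [0,0,0]},
    {"grip": 0.1,"xyz": [102,235,-160],"angular": [0,0,0]}
  ]
}}

```text
time_s: 41.5
tcp_pos: [0.5157, -0.0131, 0.2885]
ee_rot: [[-1.0, 0.031, -0.002], [0.031, 1.0, -0.0], [0.002, -0.0, -1.0]]
wrist_force: [1.3, 1.3, -3.2]
gripper_width: 0.274
gripper_force: 30.0
```

>>> {"method": "move_arm", "body": {
  "series": [
    {"grip": 0.1,"xyz": [18,41,0],"angular": [0,0,-0.03]},
    {"grip": 0.1,"xyz": [36,83,0],"angular": [0,0,-0.06]},
    {"grip": 0.1,"xyz": [54,125,0],"angular": [0,0,-0.1]},
    {"grip": 0.1,"xyz": [72,167,0],"angular": [0,0,-0.14]},
    {"grip": 0.1,"xyz": [90,209,0],"angular": [0,0,-0.169]},
    {"grip": 0.1,"xyz": [106,245,0],"angular": [0,0,-0.169]},
    {"grip": 0.1,"xyz": [112,260,0],"angular": [0,0,-0.169]},
    {"grip": 0.1,"xyz": [112,260,30],"angular": [0,0,-0.169]},
    {"grip": 0.1,"xyz": [112,260,65],"angular": [0,0,-0.169]},
    {"grip": 0.1,"xyz": [112,260,82],"angular": [0,0,-0.169]}
  ]
}}

```text
time_s: 42.5
tcp_pos: [0.4111, 0.2475, 0.2038]
ee_rot: [[-0.99, -0.138, -0.005], [-0.138, 0.99, -0.004], [0.006, -0.003, -1.0]]
wrist_force: [-0.2, -0.3, -3.0]
gripper_width: 0.276
gripper_force: 30.0
```

>>> {"method": "move_arm", "body": {
  "series": [
    {"grip": 0.1,"xyz": [0,0,0],"angular": [0,0,0]},
    {"grip": 0.1,"xyz": [0,0,0],"angular": [0,0,0]},
    {"grip": 0.1,"xyz": [0,0,0],"angular": [0,0,0]}
  ]
}}

```text
time_s: 42.8
tcp_pos: [0.4138, 0.2495, 0.2088]
ee_rot: [[-0.99, -0.138, 0.002], [-0.138, 0.99, 0.002], [-0.002, 0.001, -1.0]]
wrist_force: [-0.0, -0.1, -4.0]
gripper_width: 0.27
gripper_force: 30.0
```

```bash
python3 - <<'E'
from h import *
np.set_printoptions(precision=4,suppress=True)
s=r.sense();print(s["tcp_pos"],s["ee_rot"][:,0],s["gripper_width"],s["wrist_force"])
c=cam("wrist");cv2.imwrite("pics/w20.png",c["img"][:,:,::-1])
for x in holes(c):print(*x)
for ce,st in comps(c,"blue",200)[0]:print(ce,st)
mouths(c)
E
```

```text
[0.4138 0.2495 0.2088] [-0.9904 -0.1384 -0.0022] 0.2695042043211524 [-0.0151 -0.0556 -3.9788]
[252.6 196.5] 542.0 1.09 [0.4189 0.1928] [101  98  96]
[501.    5.5] [450   0  89  15 688]
[317.9 158.9] [231 157 181   5 809]
[321.  192.3] [ 290  169   63   48 2978]
[321.5 255.3] [ 294  228   56   54 2786]
[ 88.9 254.4] [  60  230   59   50 1866]
dark [489.6   9.3] [ 376    0  194   26 2973]
dark [252.6 196.4] [242 187  22  20 432]
dark [100.1 231.7] [ 77 227  47   8 228]
dark [321.4 230.6] [298 227  48   8 366]
```

>>> {"method": "move_arm", "body": {
  "series": [
    {"grip": 0.1,"xyz": [1,-0.3,0],"angular": [0,0,0]},
    {"grip": 0.1,"xyz": [1,-0.3,12],"angular": [0,0,0]},
    {"grip": 0.1,"xyz": [1,-0.3,24],"angular": [0,0,0]},
    {"grip": 0.1,"xyz": [1,-0.3,36],"angular": [0,0,0]},
    {"grip": 0.1,"xyz": [1,-0.3,45],"angular": [0,0,0]},
    {"grip": 0.1,"xyz": [1,-0.3,49],"angular": [0,0,0]},
    {"grip": 0.1,"xyz": [1,-0.3,49],"angular": [0,0,0]}
  ]
}}

```text
time_s: 43.55
tcp_pos: [0.4121, 0.2485, 0.1584]
ee_rot: [[-0.99, -0.138, -0.0], [-0.138, 0.99, -0.0], [0.0, -0.0, -1.0]]
wrist_force: [0.3, -0.2, -3.0]
gripper_width: 0.277
gripper_force: 30.0
```

>>> {"method": "move_arm", "body": {
  "series": [
    {"grip": 0.1,"xyz": [0,0,10],"angular": [0,0,0]},
    {"grip": 0.1,"xyz": [0,0,20],"angular": [0,0,0]},
    {"grip": 0.1,"xyz": [0,0,27],"angular": [0,0,0]},
    {"grip": 0.1,"xyz": [0,0,30],"angular": [0,0,0]},
    {"grip": 0.1,"xyz": [0,0,31],"angular": [0,0,0]},
    {"grip": 0.1,"xyz": [0,0,31],"angular": [0,0,0]}
  ]
}}

```text
time_s: 44.15
tcp_pos: [0.4118, 0.2482, 0.1295]
ee_rot: [[-0.99, -0.139, -0.0], [-0.139, 0.99, -0.001], [0.001, -0.001, -1.0]]
wrist_force: [-7.7, -3.3, 13.4]
gripper_width: 0.277
gripper_force: 30.0
```

Seated with light contact. Releasing, rising and checking the result.

>>> {"method": "move_arm", "body": {
  "series": [
    {"grip": 0.6,"xyz": [0,0,-1],"angular": [0,0,0]},
    {"grip": 0.6,"xyz": [0,0,-1],"angular": [0,0,0]},
    {"grip": 0.6,"xyz": [0,0,-1],"angular": [0,0,0]},
    {"grip": 0.6,"xyz": [0,0,-1],"angular": [0,0,0]},
    {"grip": 0.6,"xyz": [0,0,-20],"angular": [0,0,0]},
    {"grip": 0.6,"xyz": [0,0,-60],"angular": [0,0,0]},
    {"grip": 0.8,"xyz": [0,0,-110],"angular": [0,0,0]},
    {"grip": 0.8,"xyz": [0,0,-160],"angular": [0,0,0]},
    {"grip": 0.8,"xyz": [0,0,-200],"angular": [0,0,0]},
    {"grip": 0.8,"xyz": [0,0,-240],"angular": [0,0,0]}
  ]
}}

```text
time_s: 45.15
tcp_pos: [0.412, 0.2484, 0.3695]
ee_rot: [[-0.99, -0.138, 0.001], [-0.138, 0.99, 0.001], [-0.001, 0.001, -1.0]]
wrist_force: [0.3, 0.5, -0.2]
gripper_width: 0.786
gripper_force: 0.0
```

>>> {"method": "move_arm", "body": {
  "series": [
    {"grip": 0.8,"xyz": [-30,0,0],"angular": [0,0,0]},
    {"grip": 0.8,"xyz": [-70,0,0],"angular": [0,0,0]},
    {"grip": 0.8,"xyz": [-110,0,0],"angular": [0,0,0]},
    {"grip": 0.8,"xyz": [-150,0,0],"angular": [0,0,0]},
    {"grip": 0.8,"xyz": [-190,0,0],"angular": [0,0,0]},
    {"grip": 0.8,"xyz": [-190,0,0],"angular": [0,0,0]},
    {"grip": 0.8,"xyz": [-190,0,0],"angular": [0,0,0]},
    {"grip": 0.8,"xyz": [-190,0,0],"angular": [0,0,0]}
  ]
}}

```text
time_s: 45.95
tcp_pos: [0.5998, 0.2747, 0.3677]
ee_rot: [[-0.99, -0.139, -0.0], [-0.139, 0.99, -0.0], [0.0, -0.0, -1.0]]
wrist_force: [0.6, -0.6, 1.1]
gripper_width: 0.8
gripper_force: 0.0
```

```bash
python3 - <<'E'
from h import *
np.set_printoptions(precision=4,suppress=True)
s=r.sense();print(s["time_s"],s["tcp_pos"])
c=cam("wrist");d=cam("scene")
a=c["img"][0:300,120:520,::-1];b=cv2.resize(d["img"][190:370,280:520,::-1],(400,300))
cv2.imwrite("pics/fin.png",cv2.resize(np.hstack([a,b]),(800,300)))
E
```

```text
45.95 [0.5998 0.2747 0.3677]
```

View pics/fin.png

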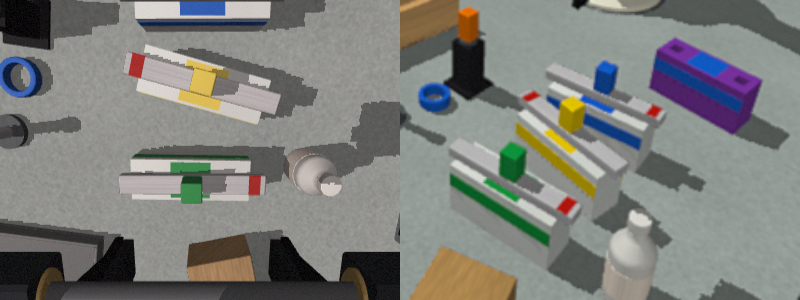

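The final picture shows all three bars flat on their own blocks: red ends at +y for green and blue and at −y for yellow. The rod is in its holder and the bottle and tape are undisturbed. Handing in.

```bash
python3 -c "
from station import r
print(r.finish_job())"
```

```text
the job is handed in; nothing more can be done
None
```

I handed the job in at about 46 s: all three deep pockets were probed in order (blue a, yellow b, green a), the rod was hung back, and all three bars were fitted with no turning needed; the only rough moment was one hard press of about 79 N (limit 120 N) in blue's shallow pocket, and the hand-in returned no verdict.

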